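# Load the turnover maker

## Task

Load the turnover maker: press the release bar under the lid's tab so that the lid springs up, then ease the lid fully open and steady it until it stays there by itself. Take the half-moon pasty off the board and set it gently down in the half-moon well, straight side towards the hinge, then bring the lid down until its catch holds it shut. Do not let the lid slam either way, do not drop the pasty, and leave the round pie, the rolling pin and the mug where they are.

Things in the scene. Friction and masses are not known exactly. Their poses are not given: they have to be found in the camera images.
- maker: White fixed appliance. Origin: underside centre, on the table; x from its front (release bar) to the hinge at the back, z up. Base: y -100..100 mm, x -145..85, deck at z 60; nose slopes from (x -145, z 15) to (x -91, z 60). On the deck a half-moon well: rim 13 mm high, 6 thick, about 3 mm clear of the pasty; straight wall at the back (inner face x 14), arc to the front; ahead of it a small catch.
- well (a point): Centre of the half-moon well on its floor, 60 mm above the table, at maker x -18 mm, y 0; axes as the maker's. The pasty is home with its origin on this point and its axes parallel to the maker's. Rim top is 13 mm above it.
- release_top (a point): Centre of the outer face of the release bar: black push bar, 56 mm (y) by 24 mm, 10 mm proud of the nose's slope. Its z axis points outward, 40 deg from vertical, leaning to the maker's front (-x); push along -z. The shut lid's tab hides it from straight above (50 mm over it, reaching 17 mm further forward): come from the front with the tool tilted about 40 deg. Moves with the bar.
- release (a joint): Travel of the release bar in m: 0 out, 0.008 fully in; 1.8 N to start, 6 N fully in. From about 6 mm the catch lets go. Shutting the lid pushes it in for a moment, then it springs back out.
- lid (a joint): Lid angle in rad: 0 shut, 1.62 fully open (just past upright, at a stop). Released, it springs up to about 0.7 (less if something is in its way, but at least 0.4 once free) and stays there by friction. Above 0.5 it stays where it is left; about 0.1 Nm opens it further, up to 0.4 Nm closes it; the last 5 degrees need 6 to 15 N down on the tab, moved slowly, for the catch to snap.
- lid_hinge (a point): Middle of the hinge line (along the maker's y), at maker x 80 mm, z 75 mm. Turns with the lid. Measured from it with the lid shut: lid plate x 0 to -165 mm, y -100 to 100, z 25 to 37; skirts at the sides and front hang to z -11, and a catch tongue 24 mm wide to z -20 at the front (x -160). A fixed wall 36 mm high stands on the deck along the hinge line.
- tab_end (a point): Middle of the free end of the lid's tab: black tongue 80 mm wide (y), 50 mm long, 12 mm thick, carrying the lid plate forward. Shut: 215 mm in front of the hinge line and 31 mm above it. Turns with the lid: x from the tab's end towards the hinge, z out of the lid's top face.
- pasty: Rigid frozen half-moon pasty, 130 mm along y (the straight side), 58 mm along x from the straight side (at x = +29 mm) to the top of the arc (x = -29 mm), 36 mm high with sides nearly upright to 26 mm, rounded in above that; about 0.18 kg (varies). Origin: centre of the underside. It lies flat on the board.
- board: Fixed wooden board 300 x 200 x 18 mm (x, y, z); origin centre of the underside. The pasty and the pie lie on it.
- pie: Bystander: round pie, 88 mm across, 34 mm high, origin centre of the underside. On the board beside the pasty.
- rolling_pin: Bystander: wooden rolling pin, 350 mm long along its y axis, 52 mm thick, origin under its middle.
- mug: Bystander: white mug 80 mm across, 90 mm high, origin centre of the underside.
Not all that is in view belongs to the job. What is shaped like the pasty but purple or turquoise is not meant.

How it is judged:
On the way, in this order (a step that is already met when the one before it is completed fails the run):
1. the release bar is pressed in (value of joint release above 0.005 m), for 0.05 s.
2. the lid has sprung up (value of joint lid above 0.25 rad), for 0.05 s.
3. the lid is fully open and still (value of joint lid above 1.5 rad and velocity of joint lid between -0.15 and 0.15 rad/s), for 0.3 s.
4. the pasty lies in the well, let go, under the open lid (horizontal distance between pasty and well below 0.008 m and z of pasty in the frame of well below 0.005 m and angle between the x axis of pasty and the x axis of maker, either way round below 0.15 rad and contact force between the fingers and pasty below 0.1 N and value of joint lid above 1.2 rad), for 0.2 s.
At the end, for the whole second after the job is handed in: The lid is shut and caught (within 0.04 rad, release bar back out to under 3 mm) with the pasty at rest flat in the well: within 8 mm of its centre, underside within 5 mm of its floor, turned within 0.15 rad of it, straight side at the back (value of joint lid below 0.04 rad and value of joint release below 0.003 m and horizontal distance between pasty and well below 0.008 m and z of pasty in the frame of well below 0.005 m and angle between the x axis of pasty and the x axis of maker, either way round below 0.15 rad and linear speed of pasty below 0.02 m/s); the robot touches nothing.
It fails at once if the lid is flung against its open stop (faster than 2.5 rad/s beyond 1.3 rad) (value of joint lid above 1.3 rad and velocity of joint lid above 2.5 rad/s).
It fails at once if the lid is slammed shut (faster than 2.5 rad/s in the last 0.3 rad) (value of joint lid below 0.3 rad and velocity of joint lid below -2.5 rad/s).
It fails at once if the pasty is dropped (falls freely faster than 0.6 m/s) (linear speed of pasty above 0.6 m/s and contact force between the fingers and pasty below 0.1 N).
It fails at once if the pie, the rolling pin or the mug is moved more than 30 mm (distance of any of pie, rolling_pin, mug from where it was at the start of the episode above 0.03 m).
It also fails if it takes over 72 s, if anything falls off the work surface, if the arm or the gripper's body presses on something with over 40 N, if the wrist force passes 120 N, or if a joint passes its speed limit or range.

## Robot

A 6-joint arm with a two-finger parallel gripper is mounted at the origin on the work surface. World frame = base frame: x ahead of the robot, y to its left, z up, the work surface at z = 0. Lengths are in m, angles in rad, forces in N, time in s.
With the tool pointing down it reaches from about 0.375 to 0.9 m from the base axis. Payload 3.1 kg.
Tool frame: the origin (TCP) lies at the very end of the fingers, on their centre line; the grasp point (between the pads) lies 19 mm behind it; z points along the fingers, y is the direction in which the jaws open and shut (so a half turn about z gives the same grasp; the last joint's range is limited). The gripper opens to 85 mm and grips with 20 to 120 N. Pads are 22 mm wide; open, the fingers measure 114 mm over their backs; the gripper's body (76 mm by 85 mm) begins 54 mm behind the grasp point. The pads swing forward as they close: fully open they stand 13 mm farther back than shut.
Start: joints at [-1.391, 0.527, 1.433, -0, 1.181, -0.178], TCP at [0.219, -0.585, 0.231] pointing down, gripper open.
Joint ranges: [-3.08, 3.08], [-0.75, 2.2], [0.22, 2.44], [-1.43, 4.57], [0, 2.65], [-2.85, 2.85]. Speed limits (rad/s): [2.79, 2.79, 3.14, 3.14, 3.14, 3.14].

## Interface

Orientations are given as a unit quaternion [x, y, z, w].
In Python, from station import manip gives the robot as it stands.
- The arm moves only by the tool send_rows, never from a script. Its argument "motion" is a list of rows, each an object with "gripper": the finger opening in mm, from 0 to 85.4; "travel": the shift along the tool's x, y, z in mm, a list of three; "rotation": the turn, a rotation vector about the tool's x, y, z in degrees, a list of three. In form: [{"gripper": gripper, "travel": [x, y, z], "rotation": [ax, ay, az]}, ...]. A call has 1 to 12 rows; each row shifts and turns the commanded pose from where the row before left it, along the tool's axes as they then stand; what a row does not reach is not made up. A row lasts 1/12 s, in which the tool goes at most 41.7 mm and 7.16 degrees, less where a joint would pass 70% of its speed; a pose out of reach is approached as far as the arm can. A call is refused whole if a number of a shift passes 41.7 or a number of a turn 7.16, either way. A call with a gripper value outside its range is refused whole. The fingers move at their own pace and stop on an object; "newtons" is the grip in N (left out, the last holds). Time passes only in rows, so rows that do not move let the fingers close. It gives the time, the measured TCP pose, the force and the opening at its end, in the units of the state.
- manip.sense(): the state, without advancing time (a new reading comes with each control period).
- manip.snapshot(name): name is "side" or "top" or "wrist"; returns the picture (420x560x3 uint8, red, green, blue); there is no depth.
- manip.calibration(name): a dict with "fx", "fy", "cx", "cy" (pixels), "k1" (the pictures are not rectified: a ray, as slopes to the right and down, at radius r is drawn at 1 + k1 r^2 times it, then the intrinsics apply), "cam_to_world" (4x4, takes a point from camera to world coordinates). Camera axes: x right, y down, z forward; pixel columns grow to the right and rows downward; lengths in m; the calibration is good to about 2 mm. A picture is of the moment at which its call begins: read the wrist's pose just before it. calibration takes no time and is no camera call; for the wrist camera it gives the pose at the moment of the call.
- manip.sign_off(): hands the job in, once; it reports no verdict.
The state is a dict: "t": time; "q": joint angles; "qd": joint speeds; "tau": joint torques, N m; "tcp_pos": TCP position; "tool_rot": TCP orientation; "force": force on the tool from outside, world axes, zero at the start; "ft_torque": the same for the moment, N m; "finger_gap": opening from 0.0 (shut) to 1.0 (fully open).
Only numpy, scipy, OpenCV 4.12 (cv2) and the standard library are available. Lean on these libraries where they do the work, as an engineer would, in place of code of your own. Each camera call takes 0.05 s, during which the arm holds its last target. There are 200 camera calls.

## Working session

There is one attempt and no reset: what is moved stays moved. The work goes in short steps, Python scripts to look and compute and a tool call to move; the robot and the scene stay as the last step left them, time stands still between calls to the robot, and variables do not carry over. Pictures are saved under pics/ and viewed, about 8 in all and at most 12, crops included, and the job is handed in when it is done.

Besides the shell and the picture viewer there is one more tool, called after ">>>" by a JSON object that holds its "method" and its "body". send_rows: Moves the arm, as the interface text tells. Its arguments: {"type":"object","properties":{"motion":{"type":"array","items":{"type":"object","properties":{"gripper":{"type":"number"},"travel":{"type":"array","items":{"type":"number"}},"rotation":{"type":"array","items":{"type":"number"}}}}},"newtons":{"type":"number"}},"required":["motion"]}

```bash
ls; mkdir -p pics
python3 - <<'E'
from station import manip
import cv2,numpy as np
s=manip.sense(); print(s)
for n in("top","side"):
    im=manip.snapshot(n); cv2.imwrite(f"pics/{n}0.png",im[:,:,::-1]); c=manip.calibration(n); print(n,c)
E
```

```text
pics
{'t': 0.0, 'q': array([-1.39049526e+00,  5.28451175e-01,  1.43393739e+00, -3.85837920e-07,
        1.18139194e+00, -1.78485167e-01]), 'qd': array([-0.00043708,  0.00039187,  0.00044642, -0.00172706,  0.00177473,
       -0.0009133 ]), 'tau': array([-6.64046675e-04, -4.42351663e+01, -1.78026170e+01, -1.87496339e-04,
        8.56473343e-03,  1.68179177e-07]), 'tcp_pos': array([ 0.219364  , -0.58445675,  0.23033167]), 'tool_rot': array([ 9.83951559e-01,  1.78432430e-01, -1.17162655e-06, -1.09392411e-03]), 'force': array([0.44883277, 0.08569502, 0.48551292]), 'ft_torque': array([ 0.01991827, -0.00784172, -0.02183928]), 'finger_gap': 1.000938305119831}
top {'fx': 509.9561205019696, 'fy': 509.9561205019696, 'cx': 276.9801766242291, 'cy': 213.13739155632797, 'k1': -0.007256977922204307, 'cam_to_world': array([[-2.05166980e-02, -9.93179141e-01,  1.14779172e-01,
         4.04878296e-01],
       [-9.99584017e-01,  2.27043708e-02,  1.77849697e-02,
        -1.02395543e-03],
       [-2.02696498e-02, -1.14366537e-01, -9.93231814e-01,
         1.46920890e+00],
       [ 0.00000000e+00,  0.00000000e+00,  0.00000000e+00,
         1.00000000e+00]])}
side {'fx': 459.72137993322804, 'fy': 459.72137993322804, 'cx': 285.07545766848096, 'cy': 210.85358783313222, 'k1': -0.0027434142219944736, 'cam_to_world': array([[-0.99269506, -0.08084375,  0.08955899,  0.42769724],
       [-0.12014781,  0.7300857 , -0.67271047,  0.95451535],
       [-0.0110013 , -0.67855667, -0.73446566,  1.12005156],
       [ 0.        ,  0.        ,  0.        ,  1.        ]])}
```

View pics/top0.png

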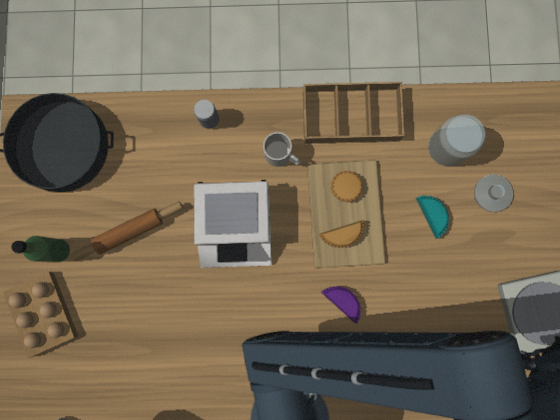

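View pics/side0.png

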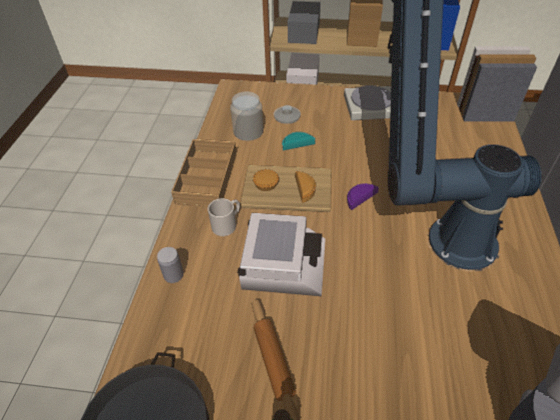

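Top view: the maker is around px (233,225), with its hinge up (world +x) and the black tab at (232,252). Half-moon candidates are orange on the board (341,233), purple (342,303) and turquoise (434,215). Only the orange one fits (on the board, not purple or turquoise). Next I'll measure it and confirm with a crop.

```bash
cat > h.py <<'E'
from station import manip
import cv2,numpy as np
from scipy.spatial.transform import Rotation as R
def und(c,px):
    K=np.array([[c["fx"],0,c["cx"]],[0,c["fy"],c["cy"]],[0,0,1]])
    return cv2.undistortPoints(np.array(px,float).reshape(-1,1,2),K,np.array([c["k1"],0,0,0.])).reshape(-1,2)
def plane(c,px,z):
    T=c["cam_to_world"]; d=np.c_[und(c,px),np.ones(len(px))]@T[:3,:3].T; o=T[:3,3]
    return o+d*((z-o[2])/d[:,2])[:,None]
def proj(c,P):
    T=np.linalg.inv(c["cam_to_world"]); p=np.asarray(P,float)@T[:3,:3].T+T[:3,3]; s=p[:,:2]/p[:,2:]
    s=s*(1+c["k1"]*(s**2).sum(1,keepdims=True)); return s*[c["fx"],c["fy"]]+[c["cx"],c["cy"]]
def snap(n,f):
    c=manip.calibration(n); im=manip.snapshot(n)[:,:,::-1].copy(); cv2.imwrite("pics/"+f,im); return im,c
def big(m,roi=None):
    if roi: 
        x0,y0,x1,y1=roi; k=np.zeros_like(m); k[y0:y1,x0:x1]=m[y0:y1,x0:x1]; m=k
    cs,_=cv2.findContours(m,cv2.RETR_EXTERNAL,cv2.CHAIN_APPROX_NONE); return max(cs,key=cv2.contourArea)
E
python3 - <<'E'
from h import *
c=manip.calibration("top"); im=cv2.imread("pics/top0.png"); hsv=cv2.cvtColor(im,cv2.COLOR_BGR2HSV)
for p in[(233,341),(187,346),(180,320),(250,365),(255,330)]: print(p,hsv[p])
m=cv2.inRange(hsv,(8,165,120),(20,255,255))
k=big(m,(310,200,385,265)); print("pasty",cv2.contourArea(k),cv2.minAreaRect(k))
q=cv2.convexHull(k).reshape(-1,2)
w=plane(c,q,0.018+0.024)[:,:2]; r=cv2.minAreaRect((w*1000).astype(np.float32)); print("w pasty",r)
k=big(m,(310,150,385,208)); print("pie",plane(c,[cv2.minEnclosingCircle(k)[0]],.04))
b=cv2.inRange(im,(0,0,0),(50,50,50)); k=big(b,(205,235,260,270)); r=cv2.minAreaRect(k); print("tab",r); print(plane(c,cv2.boxPoints(r),.112))
wm=cv2.inRange(hsv,(0,0,150),(180,40,255)); k=big(wm,(185,170,280,275)); a=cv2.approxPolyDP(cv2.convexHull(k),3,True).reshape(-1,2); print(a.tolist()); print(plane(c,a,.112)[:,:2].round(3).tolist())
crop=im[150:275,185:395]; crop=cv2.resize(crop,None,fx=3.8,fy=3.8,interpolation=cv2.INTER_CUBIC); cv2.imwrite("pics/crop.png",crop)
E
```

```text
(233, 341) [ 17 143 161]
(187, 346) [ 18 138 161]
(180, 320) [ 20  92 152]
(250, 365) [ 20  93 153]
(255, 330) [ 19  92 147]Traceback (most recent call last):
  File "<stdin>", line 5, in <module>
  File "h.py", line 18, in big
    cs,_=cv2.findContours(m,cv2.RETR_EXTERNAL,cv2.CHAIN_APPROX_NONE); return max(cs,key=cv2.contourArea)
                                                                             ~~~^^^^^^^^^^^^^^^^^^^^^^^^
ValueError: max() iterable argument is empty
```

Run:
```python
from h import *
c=manip.calibration("top"); im=cv2.imread("pics/top0.png"); hsv=cv2.cvtColor(im,cv2.COLOR_BGR2HSV)
m=cv2.inRange(hsv,(8,118,90),(22,255,255))
k=big(m,(310,205,385,265)); print("pasty",cv2.contourArea(k),cv2.minAreaRect(k))
q=cv2.convexHull(k).reshape(-1,2)
w=plane(c,q,0.018+0.02)[:,:2]; r=cv2.minAreaRect((w*1000).astype(np.float32)); print("w pasty",r)
cr=im.copy(); cv2.drawContours(cr,[k],-1,(255,0,0),1)
k=big(m,(310,150,385,208)); print("pie",plane(c,[cv2.minEnclosingCircle(k)[0]],.04),cv2.minEnclosingCircle(k))
b=cv2.inRange(im,(0,0,0),(50,50,50)); k=big(b,(205,235,260,270)); r=cv2.minAreaRect(k); print("tab",r); print(plane(c,cv2.boxPoints(r),.112))
wm=cv2.inRange(hsv,(0,0,120),(180,45,255)); k=big(wm,(185,170,280,275)); a=cv2.approxPolyDP(cv2.convexHull(k),3,True).reshape(-1,2); print(a.tolist()); print(plane(c,a,.112)[:,:2].round(3).tolist())
crop=im[150:275,185:395]; crop=cv2.resize(crop,None,fx=3.8,fy=3.8,interpolation=cv2.INTER_CUBIC); cv2.imwrite("pics/crop.png",crop)
```

```text
pasty 655.5 ((344.31707763671875, 236.35369873046875), (20.617847442626953, 46.823299407958984), 72.34988403320312)
w pasty ((500.6193542480469, -163.20306396484375), (57.64501190185547, 131.77679443359375), 16.397624969482422)
pie [[ 0.6427896  -0.17277282  0.04      ]] ((346.1153869628906, 186.03846740722656), 15.738815307617188)
tab ((232.0, 252.0), (18.0, 28.0), 90.0)
[[0.48512776 0.18228635 0.112     ]
 [0.48351271 0.10748113 0.112     ]
 [0.43573971 0.10813232 0.112     ]
 [0.43729189 0.18263968 0.112     ]]
[[265, 181], [271, 264], [201, 267], [194, 243], [194, 185]]
[[0.65, 0.054], [0.426, 0.042], [0.422, 0.228], [0.487, 0.247], [0.643, 0.246]]
```

View pics/crop.png

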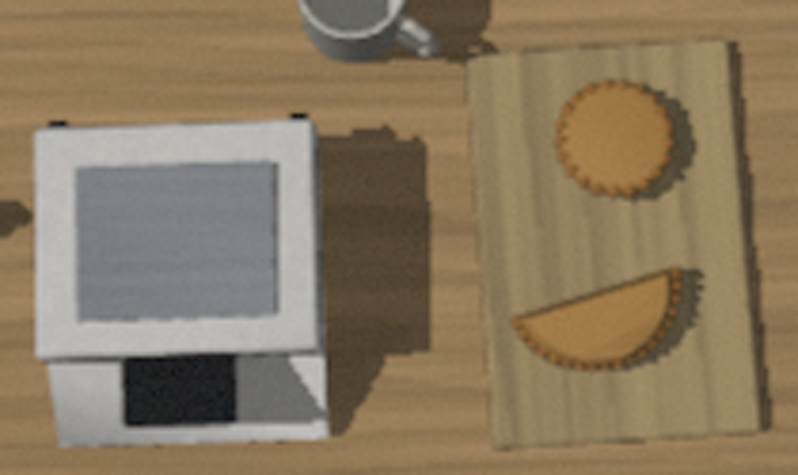

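The crop confirms it: the orange half-moon (≈px 343,236), with its arc towards the robot and the round pie above it. Maker lid corners in the crop: (35,128), (316,120), (322,352), (36,358); tab end (123,426)–(236,424).

```bash
python3 - <<'E'
from h import *
c=manip.calibration("top")
f=lambda L:[(x/3.8+185-.35,y/3.8+150-.35) for x,y in L]
lid=plane(c,f([(35,128),(316,120),(322,352),(36,358)]),.112)[:,:2]; tab=plane(c,f([(123,426),(236,424)]),.112)[:,:2]
print(lid.round(4).tolist(),tab.round(4).tolist())
# maker frame model pts: lid corners BL,BR,FR,FL ; tab
M=np.array([[80,100],[80,-100],[-85,-100],[-85,100],[-135,40],[-135,-40]])/1000
P=np.r_[lid,tab]; a,b=M.mean(0),P.mean(0); H=(M-a).T@(P-b); yaw=np.arctan2(H[0,1]-H[1,0],H[0,0]+H[1,1])
Rm=np.array([[np.cos(yaw),-np.sin(yaw)],[np.sin(yaw),np.cos(yaw)]]); t=b-Rm@a; print("yaw",np.degrees(yaw),"origin",t,"res",((M@Rm.T+t-P)*1000).round(1).tolist())
# pasty from crop: ends of straight side (512,322),(680,268), top of arc (600,370)
print("pasty straight ends",plane(c,f([(512,322),(680,268)]),.03)[:,:2])
s=manip.calibration("side"); T=np.r_[t,0]
for n,p in dict(FLnose=[-.145,.1,0],FRnose=[-.145,-.1,0],tabL=[-.135,.04,.106],tabR=[-.135,-.04,.106],lidFL=[-.085,.1,.112],lidBL=[.08,.1,.112],lidBR=[.08,-.1,.112]).items():
    q=np.r_[Rm@np.array(p[:2])+t,p[2]]; print(n,proj(s,[q])[0].round(0))
E
python3 -c "
import cv2;im=cv2.imread('pics/side0.png')[150:305,230:400];cv2.imwrite('pics/crop2.png',cv2.resize(im,None,fx=3.8,fy=3.8,interpolation=cv2.INTER_CUBIC))"
```

```text
[[0.6481, 0.2466], [0.649, 0.0463], [0.4841, 0.0451], [0.4842, 0.2462]] [[0.4353, 0.1853], [0.4351, 0.1061]]
yaw 0.16011123938248242 origin [0.56929701 0.14606874] res [[0.9, -0.3], [0.6, 0.0], [0.5, 0.7], [-0.2, -0.4], [-1.2, 0.4], [-0.7, -0.4]]
pasty straight ends [[ 0.50808123 -0.09373406]
 [ 0.54556461 -0.21976109]]
FLnose [321. 297.]
FRnose [325. 242.]
tabL [320. 257.]
tabR [322. 235.]
lidFL [300. 272.]
lidBL [239. 266.]
lidBR [252. 212.]
```

View pics/crop2.png

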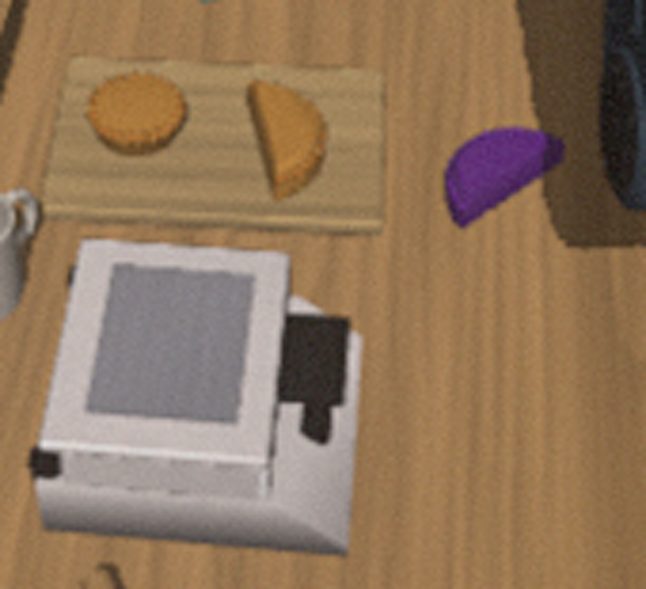

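Model and side view agree (nose corner and tab within 2 px). The maker is at about (0.5695, 0.146), yaw ≈ 0. Now moving.

>>> {"method": "send_rows", "body": {"motion": [{"gripper":0,"travel":[33,-22,-2],"rotation":[0,0,0]},{"gripper":0,"travel":[33,-22,-2],"rotation":[0,0,0]},{"gripper":0,"travel":[33,-22,-2],"rotation":[0,0,0]},{"gripper":0,"travel":[33,-22,-2],"rotation":[0,0,0]},{"gripper":0,"travel":[33,-22,-2],"rotation":[0,0,0]},{"gripper":0,"travel":[33,-22,-2],"rotation":[0,0,0]},{"gripper":0,"travel":[33,-22,-2],"rotation":[0,0,0]},{"gripper":0,"travel":[33,-22,-2],"rotation":[0,0,0]},{"gripper":0,"travel":[33,-22,-2],"rotation":[0,0,0]},{"gripper":0,"travel":[0,0,0],"rotation":[0,0,7]},{"gripper":0,"travel":[0,0,0],"rotation":[0,0,7]},{"gripper":0,"travel":[0,0,0],"rotation":[0,0,6.5]}], "newtons": 40}}

```text
t: 1.1
tcp_pos: [0.4285, -0.2941, 0.2491]
tool_rot: [1.0, -0.001, -0.0, -0.0]
force: [-0.4, -0.8, 0.1]
finger_gap: -0.002
```

```bash
cat >> h.py <<'E'
MO=np.array([.5695,.146])
def st():
    s=manip.sense(); r=R.from_quat(s["tool_rot"]); print("t",round(s["t"],2),"tcp",(s["tcp_pos"]*1000).round(1),"F",s["force"].round(1),"gap",round(85.4*s["finger_gap"],1)); print("R",r.as_matrix().round(3).tolist(),"q",s["q"].round(2)); return s,r
def go(p,tilt,yaw=0):
    s,r=st(); t,y=np.radians([tilt,yaw])
    # tool pointing down, tool x at world yaw; tilt: tool z leans to tool x
    T=R.from_euler("z",y)*R.from_euler("y",-t)*R.from_matrix(np.diag([1,-1,-1.]))
    print("tool-frame shift",(r.inv().apply(np.array(p)-s["tcp_pos"])*1000).round(1),"rot",np.degrees((r.inv()*T).as_rotvec()).round(2),"shift in final axes",(T.inv().apply(np.array(p)-s["tcp_pos"])*1000).round(1))
E
python3 - <<'E'
from h import *
go([.39,.146,.13],42)
s=manip.calibration("side")
print(proj(s,[[MO[0]-.118,MO[1]+.028,.05],[MO[0]-.1245,MO[1]+.028,.045]]))
E
```

```text
t 1.1 tcp [ 428.5 -294.1  249.1] F [-0.4 -0.8  0.1] gap -0.2
R [[1.0, -0.002, -0.001], [-0.002, -1.0, 0.0], [-0.001, -0.0, -1.0]] q [-0.82  0.36  1.67 -0.    1.11  0.76]
tool-frame shift [ -39.4 -440.   119.3] rot [ 2.000e-02  4.203e+01 -1.300e-01] shift in final axes [-108.3 -440.1   62.7]
[[313.75448175 264.87976269]
 [315.9598764  266.12123181]]
```

>>> {"method": "send_rows", "body": {"motion": [{"gripper":0,"travel":[-2,-40,0],"rotation":[0,0,0]},{"gripper":0,"travel":[-2,-40,0],"rotation":[0,0,0]},{"gripper":0,"travel":[-2,-40,0],"rotation":[0,0,0]},{"gripper":0,"travel":[-2,-40,0],"rotation":[0,0,0]},{"gripper":0,"travel":[-2,-40,0],"rotation":[0,0,0]},{"gripper":0,"travel":[-2,-40,0],"rotation":[0,0,0]},{"gripper":0,"travel":[-2,-40,0],"rotation":[0,0,0]},{"gripper":0,"travel":[-2,-40,0],"rotation":[0,0,0]},{"gripper":0,"travel":[-2,-40,0],"rotation":[0,0,0]},{"gripper":0,"travel":[-2,-40,0],"rotation":[0,0,0]},{"gripper":0,"travel":[-2,-40,0],"rotation":[0,0,0]},{"gripper":0,"travel":[0,0,0],"rotation":[0,7,0]}]}}

```text
t: 2.1
tcp_pos: [0.4099, 0.1501, 0.25]
tool_rot: [0.998, 0.003, 0.064, -0.002]
force: [0.7, -0.4, -0.4]
finger_gap: 0.003
```

>>> {"method": "send_rows", "body": {"motion": [{"gripper":0,"travel":[0,0,10],"rotation":[0,7,0]},{"gripper":0,"travel":[0,0,10],"rotation":[0,7,0]},{"gripper":0,"travel":[0,0,10],"rotation":[0,7,0]},{"gripper":0,"travel":[0,0,10],"rotation":[0,7,0]},{"gripper":0,"travel":[0,0,0],"rotation":[0,7,0]},{"gripper":0,"travel":[0,0,0],"rotation":[0,0,0]}]}}

```text
t: 2.6
tcp_pos: [0.4153, 0.1275, 0.2203]
tool_rot: [0.967, -0.009, 0.255, 0.027]
force: [0.0, -0.5, -0.5]
finger_gap: -0.002
```

Run:
```python
from h import *
go([MO[0]-.118-.0643-.004,MO[1],.05+.0766-.003],42)
```

```text
t 2.6 tcp [415.3 127.5 220.3] F [ 0.  -0.5 -0.5] gap -0.1
R [[0.87, -0.031, 0.492], [-0.003, -0.998, -0.058], [0.493, 0.049, -0.869]] q [ 0.12  0.2   2.23 -0.54  0.23  2.2 ]
tool-frame shift [-75.7 -22.2  67.1] rot [ 3.3  12.46  0.2 ] shift in final axes [-88.6 -18.5  50.3]
```

```bash
cat > fk.py <<'E'
import numpy as np
from scipy.spatial.transform import Rotation as R
from scipy.optimize import least_squares
def rot(q): return R.from_euler("ZYZYZ",[q[0],q[1]+q[2],q[3],q[4],q[5]])
def fk(q,p):
    a,h,L1,L2,d,Lt=p; A=R.from_euler("ZY",[q[0],q[1]]); B=R.from_euler("ZY",[q[0],q[1]+q[2]]); W=rot(q)
    return R.from_euler("z",q[0]).apply([a,0,h])+A.apply([0,0,L1])+B.apply([d,0,L2])+W.apply([0,0,Lt]), W
E
python3 - <<'E'
from h import *; from fk import *
s=manip.sense(); q3=s["q"]; print(rot(q3).as_matrix().round(3).tolist(), R.from_quat(s["tool_rot"]).as_matrix().round(3).tolist())
D=[([-1.39049526,.528451175,1.43393739,0,1.18139194,-.178485167],[.219364,-.58445675,.23033167]),(q3,s["tcp_pos"])]
D.append(([-0.82,0.36,1.67,0,1.11,0.76],[.4285,-.2941,.2491]))
f=lambda p:np.concatenate([(fk(q,p)[0]-x)*w for (q,x),w in zip(D,[1,1,.3])]+[1e-3*(p-[0,.3,.45,.4,0,.25])])
o=least_squares(f,[0,.3,.45,.4,0,.25]); print(o.x.round(4),(f(o.x)*1000).round(2))
E
```

```text
Traceback (most recent call last):
  File "fk.py", line 4, in rot
    def rot(q): return R.from_euler("ZYZYZ",[q[0],q[1]+q[2],q[3],q[4],q[5]])
                       ~~~~~~~~~~~~^^^^^^^^^^^^^^^^^^^^^^^^^^^^^^^^^^^^^^^^^
  File "scipy/spatial/transform/_rotation.pyx", line 1413, in scipy.spatial.transform._rotation.Rotation.from_euler
ValueError: Expected axis specification to be a non-empty string of upto 3 characters, got ZYZYZ
```

```bash
sed -i 's/def rot(q).*/def rot(q): return R.from_euler("ZYZ",[q[0],q[1]+q[2],q[3]])*R.from_euler("YZ",[q[4],q[5]])/' fk.py
python3 - <<'E'
from h import *; from fk import *
s=manip.sense(); q3=s["q"]; print(rot(q3).as_matrix().round(3).tolist(), R.from_quat(s["tool_rot"]).as_matrix().round(3).tolist())
D=[([-1.39049526,.528451175,1.43393739,0,1.18139194,-.178485167],[.219364,-.58445675,.23033167]),(q3,s["tcp_pos"])]
D.append(([-0.82,0.36,1.67,0,1.11,0.76],[.4285,-.2941,.2491]))
f=lambda p:np.concatenate([(fk(q,p)[0]-x)*w for (q,x),w in zip(D,[1,1,.3])]+[1e-3*(p-[0,.3,.45,.4,0,.25])])
o=least_squares(f,[0,.3,.45,.4,0,.25]); print(o.x.round(4),(f(o.x)*1000).round(2))
p=o.x
lo=np.array([-3.08,-.75,.22,-1.43,0,-2.85]);hi=np.array([3.08,2.2,2.44,4.57,2.65,2.85])
for tilt in(35,42,48):
  for az in (0,10,18):
   for name,off in(("press",0),("pre",.06)):
    t=np.radians(tilt);T=R.from_euler("z",np.radians(az))*R.from_euler("y",-t)*R.from_matrix(np.diag([1,-1,-1.]))
    P=np.array([MO[0]-.118,MO[1],.05])-off*T.apply([0,0,1])
    best=None
    for q0 in([.12,.2,2.2,-.5,.2,2.2],[.3,.5,2.0,3.1,.3,-1],[.3,.5,2.0,0,.3,2]):
      g=lambda q:np.r_[(fk(q,p)[0]-P)*10,(rot(q).inv()*T).as_rotvec()]
      u=least_squares(g,q0,bounds=(lo,hi))
      if best is None or u.cost<best.cost-1e-6: best=u
    print(tilt,az,name,best.cost.round(5),best.x.round(2))
E
```

```text
[[0.031, 0.87, 0.492], [0.998, -0.003, -0.058], [-0.049, 0.493, -0.869]] [[0.87, -0.031, 0.492], [-0.003, -0.998, -0.058], [0.493, 0.049, -0.869]]
[ 0.3331 -1.9219  0.8386 -0.4355 -0.6746 -0.6346] [-109.58  -17.84   -3.65   -0.18   -2.61   -0.51  -18.83  -29.36   13.87
    0.33   -2.22    0.39   -0.84   -0.67   -0.88]
35 0 press 0.01305 [ 0.17  0.22  2.44  3.51  0.3  -0.23]
35 0 pre 0.00499 [ 0.18  0.18  2.44  3.7   0.21 -0.41]
35 10 press 0.01223 [ 0.25  0.22  2.44  3.31  0.29 -0.11]
35 10 pre 0.00455 [ 0.25  0.18  2.44  3.4   0.19 -0.2 ]
35 18 press 0.01011 [0.36 0.56 1.73 0.31 0.12 2.85]
35 18 pre 0.00444 [0.31 0.18 2.44 3.14 0.18 0.  ]
42 0 press 0.00086 [ 0.16  0.22  2.44  3.52  0.3  -0.25]
42 0 pre 0.0 [ 0.17  0.2   2.4   3.72  0.21 -0.44]
42 10 press 0.00065 [ 0.25  0.22  2.44  3.31  0.29 -0.11]
42 10 pre 0.0 [ 0.25  0.22  2.37  3.43  0.18 -0.22]
42 18 press 0.0006 [0.32 0.52 1.83 0.3  0.03 2.85]
42 18 pre 0.0 [0.31 0.22 2.36 3.14 0.17 0.  ]
48 0 press 0.00048 [ 0.16  0.37  2.14  3.74  0.21 -0.48]
48 0 pre 0.00246 [ 0.17  0.33  2.14  4.07  0.15 -0.8 ]
48 10 press 0.00067 [ 0.24  0.37  2.14  3.43  0.18 -0.23]
48 10 pre 0.00281 [ 0.25  0.33  2.14  3.65  0.11 -0.45]
48 18 press 0.00072 [0.31 0.37 2.14 3.14 0.17 0.  ]
48 18 pre 0.0029 [0.31 0.33 2.14 3.14 0.1  0.01]
```

```bash
cat > fk.py <<'E'
import numpy as np
from scipy.spatial.transform import Rotation as R
from scipy.optimize import least_squares
LO=np.array([-3.08,-.75,.22,-1.43,0,-2.85]);HI=np.array([3.08,2.2,2.44,4.57,2.65,2.85])
def rot(q): return R.from_euler("ZYZ",[q[0],q[1]+q[2],q[3]])*R.from_euler("YZ",[q[4],q[5]+np.pi/2])
def fk(q,p):
    a,h,L1,L2,d,Lt,b=p; A=R.from_euler("ZY",[q[0],q[1]]); B=R.from_euler("ZY",[q[0],q[1]+q[2]]); W=rot(q)
    return R.from_euler("z",q[0]).apply([a,b,h])+A.apply([0,0,L1])+B.apply([d,0,L2])+W.apply([0,0,Lt]), W
E
cat > ik.py <<'E'
from h import *; from fk import *
s=manip.sense(); q3=s["q"]
D=[([-1.39049526,.528451175,1.43393739,0,1.18139194,-.178485167],[.219364,-.58445675,.23033167]),(q3,s["tcp_pos"])]
D.append(([-0.82,0.36,1.67,0,1.11,0.76],[.4285,-.2941,.2491]))
p0=np.array([0,.3,.45,.4,0,.25,.112])
f=lambda p:np.concatenate([(fk(q,p)[0]-x)*w for (q,x),w in zip(D,[1,1,.3])]+[1e-3*(p-p0)])
o=least_squares(f,p0); print(o.x.round(4),(f(o.x)*1000).round(2))
p=o.x; np.save("p.npy",p)
for tilt in(35,42,48,54):
  for az in (0,15,-15):
   for name,off in(("press",0),("pre",.06)):
    t=np.radians(tilt);T=R.from_euler("z",np.radians(az))*R.from_euler("y",-t)*R.from_matrix(np.diag([1,-1,-1.]))
    P=np.array([MO[0]-.118,MO[1],.05])-off*T.apply([0,0,1])
    g=lambda q:np.r_[(fk(q,p)[0]-P)*10,(rot(q).inv()*T).as_rotvec()]
    out=[]
    for q0 in([.12,.4,2.,-.5,.2,2.2],[.1,.5,2.0,3.1,.3,-1],[.1,.5,2.0,0.1,.3,0]):
      u=least_squares(g,q0,bounds=(LO,HI)); out.append((u.cost,u.x.round(2).tolist()))
    print(tilt,az,name,min(out))
E
python3 ik.py
```

```text
[0.003  0.2911 0.5807 0.3952 0.121  0.2997 0.1112] [ 0.22  0.14 -0.17 -0.01 -0.11 -0.02 -0.05 -0.57  0.63  0.   -0.01  0.13
 -0.    0.12  0.05 -0.  ]
35 0 press (np.float64(3.3060293798997524e-23), [0.12, 0.82, 2.35, 3.26, 0.64, -1.56])
35 0 pre (np.float64(2.0345090417346178e-24), [0.14, 0.67, 2.42, 3.29, 0.56, -1.58])
35 15 press (np.float64(2.0162270810564973e-27), [-0.03, 0.84, 2.39, 2.88, 0.69, -1.61])
35 15 pre (np.float64(0.0005778532687088159), [-0.06, 0.66, 2.44, 2.8, 0.54, -1.55])
35 -15 press (np.float64(5.069005483909671e-30), [0.26, 0.79, 2.28, 3.72, 0.55, -1.64])
35 -15 pre (np.float64(2.0575624036079528e-20), [0.32, 0.65, 2.32, 3.9, 0.47, -1.78])
42 0 press (np.float64(3.6676180882507507e-23), [0.13, 0.94, 2.42, 3.25, 0.95, -1.53])
42 0 pre (np.float64(0.004090609419540946), [0.22, 0.74, 2.44, 3.43, 0.7, -1.62])
42 15 press (np.float64(0.0007185927317709479), [-0.05, 0.94, 2.44, 2.9, 0.92, -1.66])
42 15 pre (np.float64(0.01449949770554266), [-0.04, 0.67, 2.44, 2.86, 0.54, -1.58])
42 -15 press (np.float64(4.173572092439232e-20), [0.31, 0.88, 2.32, 3.67, 0.79, -1.52])
42
[... 402 characters left out ...]
, 2.95, 0.56, -1.63])
48 -15 press (np.float64(1.0281986569150993e-27), [0.35, 0.98, 2.35, 3.67, 1.0, -1.44])
48 -15 pre (np.float64(2.081604306239514e-28), [0.44, 0.88, 2.42, 3.77, 0.97, -1.44])
54 0 press (np.float64(0.004295059503820947), [0.25, 1.11, 2.44, 3.42, 1.3, -1.49])
54 0 pre (np.float64(0.02826349426086101), [0.44, 0.93, 2.44, 3.75, 1.05, -1.56])
54 15 press (np.float64(0.025205354456032756), [0.01, 0.98, 2.44, 3.01, 1.02, -1.68])
54 15 pre (np.float64(0.07893525781567018), [0.06, 0.71, 2.44, 3.12, 0.6, -1.71])
54 -15 press (np.float64(1.858582066951184e-20), [0.39, 1.08, 2.37, 3.7, 1.19, -1.37])
54 -15 pre (np.float64(5.65526752862197e-05), [0.51, 1.0, 2.44, 3.81, 1.17, -1.35])
```

```bash
cat > seq.py <<'E'
from h import *; from fk import *
p=np.load("p.npy")
def rows(qs):
    for a,b in zip(qs[:-1],qs[1:]):
        (x,A),(y,B)=fk(a,p),fk(b,p); print((A.inv().apply(y-x)*1000).round(2),np.degrees((A.inv()*B).as_rotvec()).round(2),"tcp",(y*1000).round(0))
def ik(P,T,q0):
    g=lambda q:np.r_[(fk(q,p)[0]-P)*10,(rot(q).inv()*T).as_rotvec()]
    u=least_squares(g,np.clip(q0,LO+1e-3,HI-1e-3),bounds=(LO,HI)); return u.x,u.cost
def T(tilt,az,half=0): return R.from_euler("z",np.radians(az))*R.from_euler("y",-np.radians(tilt))*R.from_matrix(np.diag([1,-1,-1.]))*R.from_euler("z",np.pi*half)
E
python3 - <<'E'
from seq import *
s,r=st(); q=s["q"].copy(); print(q)
e=q.copy(); e[3]=3.7; n=35
rows([q+(e-q)*i/n for i in (0,1,2,12,24,34,35)][:3]); 
for i in range(0,36,5): print(i,fk(q+(e-q)*i/n,p)[0].round(3))
for az in(-10,-15,-20):
  for d in (.06,.03,0): print(az,d,ik(np.array([MO[0]-.118,MO[1],.05])-d*T(42,az).apply([0,0,1]),T(42,az,1),[.38,.76,2.38,3.79,.73,1.57]))
E
```

```text
t 2.6 tcp [415.3 127.5 220.3] F [ 0.  -0.5 -0.5] gap -0.1
R [[0.87, -0.031, 0.492], [-0.003, -0.998, -0.058], [0.493, 0.049, -0.869]] q [ 0.12  0.2   2.23 -0.54  0.23  2.2 ]
[ 0.12087671  0.20183602  2.23481391 -0.53589832  0.23004159  2.20357695]
[-4.49 -6.94 -0.11] [ 1.28 -0.94  6.75] tcp [412. 134. 218.]
[-4.49 -6.94 -0.11] [ 1.28 -0.94  6.75] tcp [408. 142. 216.]
0 [0.415 0.127 0.22 ]
5 [0.403 0.166 0.214]
10 [0.41  0.205 0.224]
15 [0.433 0.231 0.246]
20 [0.464 0.234 0.272]
25 [0.492 0.214 0.294]
30 [0.507 0.177 0.303]
35 [0.504 0.137 0.296]
-10 0.06 (array([0.31834167, 0.78425612, 2.43340369, 3.59835868, 0.80070834,
       1.62090755]), np.float64(3.529928325974884e-27))
-10 0.03 (array([0.28421878, 0.84782215, 2.39920733, 3.5553392 , 0.82864018,
       1.63407223]), np.float64(2.9686103606852567e-30))
-10 0 (array([0.25387031, 0.90368642, 2.35922087, 3.52249755, 0.84460797,
       1.63808279]), np.float64(2.0065642978163545e-28))
-15 0.06 (array([0.3834499 , 0.75926802, 2.38413678, 3.7856343 , 0.73448676,
       1.57242243]), np.float64(1.7264642846503323e-25))
-15 0.03 (array([0.34251949, 0.82531438, 2.35680909, 3.7216166 , 0.76667186,
       1.60398964]), np.float64(2.858681890578279e-30))
-15 0 (array([0.30540865, 0.88451155, 2.32326328, 3.67253688, 0.78950704,
       1.62086239]), np.float64(1.5282793067860634e-22))
-20 0.06 (array([0.43790171, 0.74017025, 2.3331301 , 3.98650584, 0.68621622,
       1.49444852]), np.float64(4.1192590591674434e-24))
-20 0.03 (array([0.39244197, 0.80665886, 2.31207657, 3.90070473, 0.71631776,
       1.54728493]), np.float64(2.6060873266711834e-20))
-20 0 (array([0.35046274, 0.86757014, 2.28467116, 3.83360266, 0.74121185,
       1.5809509 ]), np.float64(2.611047546396858e-19))
```

>>> {"method": "send_rows", "body": {"motion": [{"gripper":0,"travel":[-4.5,-6.9,-0.1],"rotation":[1.28,-0.94,6.75]},{"gripper":0,"travel":[-4.5,-6.9,-0.1],"rotation":[1.28,-0.94,6.75]},{"gripper":0,"travel":[-4.5,-6.9,-0.1],"rotation":[1.28,-0.94,6.75]},{"gripper":0,"travel":[-4.5,-6.9,-0.1],"rotation":[1.28,-0.94,6.75]},{"gripper":0,"travel":[-4.5,-6.9,-0.1],"rotation":[1.28,-0.94,6.75]},{"gripper":0,"travel":[-4.5,-6.9,-0.1],"rotation":[1.28,-0.94,6.75]},{"gripper":0,"travel":[-4.5,-6.9,-0.1],"rotation":[1.28,-0.94,6.75]},{"gripper":0,"travel":[-4.5,-6.9,-0.1],"rotation":[1.28,-0.94,6.75]},{"gripper":0,"travel":[-4.5,-6.9,-0.1],"rotation":[1.28,-0.94,6.75]},{"gripper":0,"travel":[-4.5,-6.9,-0.1],"rotation":[1.28,-0.94,6.75]},{"gripper":0,"travel":[-4.5,-6.9,-0.1],"rotation":[1.28,-0.94,6.75]},{"gripper":0,"travel":[-4.5,-6.9,-0.1],"rotation":[1.28,-0.94,6.75]}]}}

```text
t: 3.6
tcp_pos: [0.4207, 0.2183, 0.2334]
tool_rot: [0.741, -0.604, 0.123, -0.267]
force: [-0.4, -0.1, 0.4]
finger_gap: 0.001
```

Run:
```python
from seq import *
s,r=st(); q=s["q"].copy(); print(q)
e=q.copy(); e[3]+=.1209; rows([q,e])
```

```text
t 3.6 tcp [420.7 218.3 233.4] F [-0.4 -0.1  0.4] gap 0.1
R [[0.24, -0.829, 0.505], [-0.96, -0.127, 0.248], [-0.142, -0.544, -0.827]] q [0.12 0.2  2.23 0.94 0.23 2.19]
[0.12095394 0.20180455 2.2301826  0.9362542  0.23191009 2.19207011]
[-4.44 -7.04 -0.12] [ 1.29 -0.93  6.74] tcp [425. 224. 238.]
```

>>> {"method": "send_rows", "body": {"motion": [{"gripper":0,"travel":[-4.5,-6.9,-0.1],"rotation":[1.28,-0.94,6.75]},{"gripper":0,"travel":[-4.5,-6.9,-0.1],"rotation":[1.28,-0.94,6.75]},{"gripper":0,"travel":[-4.5,-6.9,-0.1],"rotation":[1.28,-0.94,6.75]},{"gripper":0,"travel":[-4.5,-6.9,-0.1],"rotation":[1.28,-0.94,6.75]},{"gripper":0,"travel":[-4.5,-6.9,-0.1],"rotation":[1.28,-0.94,6.75]},{"gripper":0,"travel":[-4.5,-6.9,-0.1],"rotation":[1.28,-0.94,6.75]},{"gripper":0,"travel":[-4.5,-6.9,-0.1],"rotation":[1.28,-0.94,6.75]},{"gripper":0,"travel":[-4.5,-6.9,-0.1],"rotation":[1.28,-0.94,6.75]},{"gripper":0,"travel":[-4.5,-6.9,-0.1],"rotation":[1.28,-0.94,6.75]},{"gripper":0,"travel":[-4.5,-6.9,-0.1],"rotation":[1.28,-0.94,6.75]},{"gripper":0,"travel":[-4.5,-6.9,-0.1],"rotation":[1.28,-0.94,6.75]},{"gripper":0,"travel":[-4.5,-6.9,-0.1],"rotation":[1.28,-0.94,6.75]}]}}

```text
t: 4.6
tcp_pos: [0.4898, 0.2191, 0.2924]
tool_rot: [-0.141, 0.891, 0.073, 0.425]
force: [-0.5, 0.5, 0.3]
finger_gap: -0.001
```

>>> {"method": "send_rows", "body": {"motion": [{"gripper":0,"travel":[-4.5,-6.9,-0.1],"rotation":[1.28,-0.94,6.75]},{"gripper":0,"travel":[-4.5,-6.9,-0.1],"rotation":[1.28,-0.94,6.75]},{"gripper":0,"travel":[-4.5,-6.9,-0.1],"rotation":[1.28,-0.94,6.75]},{"gripper":0,"travel":[-4.5,-6.9,-0.1],"rotation":[1.28,-0.94,6.75]},{"gripper":0,"travel":[-4.5,-6.9,-0.1],"rotation":[1.28,-0.94,6.75]},{"gripper":0,"travel":[-4.5,-6.9,-0.1],"rotation":[1.28,-0.94,6.75]},{"gripper":0,"travel":[-4.5,-6.9,-0.1],"rotation":[1.28,-0.94,6.75]},{"gripper":0,"travel":[-4.5,-6.9,-0.1],"rotation":[1.28,-0.94,6.75]},{"gripper":0,"travel":[-4.5,-6.9,-0.1],"rotation":[1.28,-0.94,6.75]},{"gripper":0,"travel":[0,0,0],"rotation":[0,0,0]}]}}

```text
t: 5.43
tcp_pos: [0.5095, 0.1521, 0.3021]
tool_rot: [0.373, 0.812, 0.2, 0.402]
force: [-0.6, -0.7, -1.0]
finger_gap: 0.001
```

Run:
```python
from seq import *
s,r=st(); q=s["q"].copy()
az=-15; A=T(42,az,1); P=np.array([MO[0]-.118-.003,MO[1],.05-.003])
for d in(.09,.06,.0):
    Q=P-d*A.apply([0,0,1]); print(d,Q.round(3),ik(Q,A,[.38,.76,2.38,3.79,.73,1.57]))
Q=P-.06*A.apply([0,0,1])
print("rot",np.degrees((r.inv()*A).as_rotvec()),"shift now",r.inv().apply(Q-s["tcp_pos"])*1000,"shift final axes",A.inv().apply(Q-s["tcp_pos"])*1000)
print("stay-in-place rot",ik(s["tcp_pos"],A,q))
for v in([-.1,0,0],[-.1,0,-.05]):print(ik(s["tcp_pos"]+v,A,q), A.inv().apply(v))
```

```text
t 5.43 tcp [509.5 152.1 302.1] F [-0.6 -0.7 -1. ] gap 0.1
R [[-0.397, 0.445, 0.803], [0.767, 0.641, 0.024], [-0.504, 0.625, -0.596]] q [0.12 0.2  2.23 3.47 0.23 2.2 ]
0.09 [0.39  0.162 0.114] (array([0.43320575, 0.69981689, 2.41138922, 3.85901663, 0.70991727,
       1.54094057]), np.float64(4.6284963876095744e-26))
0.06 [0.41  0.156 0.092] (array([0.38748041, 0.77319292, 2.3909348 , 3.77615598, 0.75108844,
       1.59076123]), np.float64(3.576232590401437e-26))
0.0 [0.448 0.146 0.047] (array([0.30838904, 0.89742588, 2.32916634, 3.66607125, 0.80565149,
       1.63437427]), np.float64(9.31119072591184e-20))
rot [ 16.35978963   4.96523884 -39.50610911] shift now [ 148.9568518  -173.31791835   45.46844527] shift final axes [213.32953006 -21.7092829   91.18027569]
stay-in-place rot (array([0.25165083, 0.2173415 , 2.14274295, 4.57      , 0.31454645,
       0.49474217]), np.float64(0.01261055890969482))
(array([0.34821815, 0.10139465, 2.30334276, 4.57      , 0.37708938,
       0.57315231]), np.float64(0.011404583078274208)) [ 0.07178228 -0.0258819  -0.06463305]
(array([0.36337592, 0.22098591, 2.29847131, 4.57      , 0.39826421,
       0.62678181]), np.float64(0.0012059891674841038)) [ 0.10523881 -0.0258819  -0.02747581]
```

```bash
cat >> seq.py <<'E'
def line(P1,R1,n,q=None,prt=True):
    s=manip.sense(); P0=s["tcp_pos"]; R0=R.from_quat(s["tool_rot"]); w=(R0.inv()*R1).as_rotvec(); q=s["q"].copy()
    for i in range(n):
        A=R0*R.from_rotvec(w*i/n); d=A.inv().apply((np.array(P1)-P0)/n)*1000
        B=R0*R.from_rotvec(w*(i+1)/n); q2,c=ik(P0+(np.array(P1)-P0)*(i+1)/n,B,q)
        print(d.round(1).tolist(),np.degrees(w/n).round(2).tolist(),"q",q2.round(2).tolist(),"c%.0e"%c,"dq",np.abs(q2-q).max().round(2)); q=q2
E
python3 - <<'E'
from seq import *
A=T(42,-15,1); P=np.array([MO[0]-.121,MO[1],.047]); line(P-.09*A.apply([0,0,1]),A,12)
E
```

```text
[12.5, -13.7, 1.4] [1.36, 0.41, -3.29] q [0.14, 0.23, 2.25, 3.52, 0.26, 2.11] c9e-23 dq 0.09
[13.2, -12.9, 1.8] [1.36, 0.41, -3.29] q [0.16, 0.26, 2.27, 3.56, 0.29, 2.02] c2e-27 dq 0.09
[13.9, -12.1, 2.2] [1.36, 0.41, -3.29] q [0.18, 0.29, 2.29, 3.61, 0.33, 1.95] c3e-28 dq 0.08
[14.6, -11.2, 2.6] [1.36, 0.41, -3.29] q [0.2, 0.32, 2.31, 3.64, 0.37, 1.88] c9e-26 dq 0.07
[15.2, -10.3, 2.9] [1.36, 0.41, -3.29] q [0.22, 0.36, 2.33, 3.68, 0.41, 1.81] c9e-31 dq 0.06
[15.7, -9.4, 3.3] [1.36, 0.41, -3.29] q [0.25, 0.4, 2.35, 3.71, 0.45, 1.76] c3e-27 dq 0.05
[16.2, -8.4, 3.6] [1.36, 0.41, -3.29] q [0.27, 0.44, 2.36, 3.73, 0.49, 1.71] c1e-27 dq 0.05
[16.6, -7.3, 3.9] [1.36, 0.41, -3.29] q [0.3, 0.49, 2.38, 3.76, 0.54, 1.67] c6e-30 dq 0.05
[17.0, -6.3, 4.2] [1.36, 0.41, -3.29] q [0.33, 0.54, 2.39, 3.78, 0.58, 1.63] c1e-30 dq 0.05
[17.3, -5.2, 4.5] [1.36, 0.41, -3.29] q [0.37, 0.59, 2.4, 3.81, 0.63, 1.6] c4e-31 dq 0.05
[17.5, -4.1, 4.7] [1.36, 0.41, -3.29] q [0.4, 0.64, 2.41, 3.83, 0.67, 1.57] c1e-19 dq 0.05
[17.7, -2.9, 4.9] [1.36, 0.41, -3.29] q [0.43, 0.7, 2.41, 3.86, 0.71, 1.54] c9e-20 dq 0.05
```

>>> {"method": "send_rows", "body": {"motion": [{"gripper":0,"travel":[12.5,-13.7,1.4],"rotation":[1.36,0.41,-3.29]},{"gripper":0,"travel":[13.2,-12.9,1.8],"rotation":[1.36,0.41,-3.29]},{"gripper":0,"travel":[13.9,-12.1,2.2],"rotation":[1.36,0.41,-3.29]},{"gripper":0,"travel":[14.6,-11.2,2.6],"rotation":[1.36,0.41,-3.29]},{"gripper":0,"travel":[15.2,-10.3,2.9],"rotation":[1.36,0.41,-3.29]},{"gripper":0,"travel":[15.7,-9.4,3.3],"rotation":[1.36,0.41,-3.29]},{"gripper":0,"travel":[16.2,-8.4,3.6],"rotation":[1.36,0.41,-3.29]},{"gripper":0,"travel":[16.6,-7.3,3.9],"rotation":[1.36,0.41,-3.29]},{"gripper":0,"travel":[17,-6.3,4.2],"rotation":[1.36,0.41,-3.29]},{"gripper":0,"travel":[17.3,-5.2,4.5],"rotation":[1.36,0.41,-3.29]},{"gripper":0,"travel":[17.5,-4.1,4.7],"rotation":[1.36,0.41,-3.29]},{"gripper":0,"travel":[17.7,-2.9,4.9],"rotation":[1.36,0.41,-3.29]}]}}

```text
t: 6.43
tcp_pos: [0.3902, 0.162, 0.113]
tool_rot: [0.118, 0.926, -0.048, 0.356]
force: [0.7, -0.5, 0.6]
finger_gap: 0.003
```

Run:
```python
from seq import *
s,r=st(); A=T(42,-15,1); P=np.array([MO[0]-.121,MO[1],.047]); print(A.inv().apply(P-s["tcp_pos"])*1000, np.degrees((r.inv()*A).as_rotvec()))
im,c=snap("side","s1.png"); im=im[140:300,220:420]; cv2.imwrite("pics/s1c.png",cv2.resize(im,None,fx=3.5,fy=3.5,interpolation=cv2.INTER_CUBIC))
```

```text
t 6.43 tcp [390.2 162.  113. ] F [ 0.7 -0.5  0.6] gap 0.2
R [[-0.719, 0.252, 0.648], [0.184, 0.968, -0.173], [-0.671, -0.005, -0.742]] q [0.43 0.69 2.43 3.85 0.72 1.54]
[-0.72835738 -0.36815083 89.48439915] [0.05190213 0.12064322 0.49109104]
```

View pics/s1c.png

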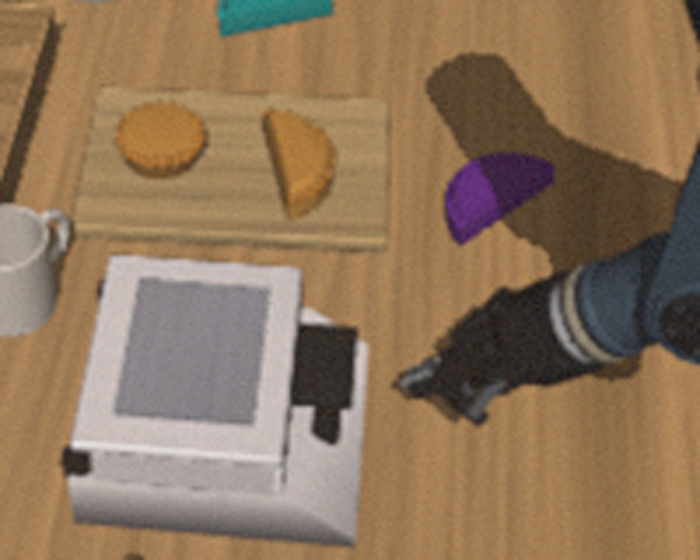

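The crop shows the tool tip at (400,385) in line with the tab and bar, and clear of both. Advancing onto the bar.

>>> {"method": "send_rows", "body": {"motion": [{"gripper":0,"travel":[0,0,12],"rotation":[0,0,0]},{"gripper":0,"travel":[0,0,12],"rotation":[0,0,0]},{"gripper":0,"travel":[0,0,12],"rotation":[0,0,0]},{"gripper":0,"travel":[0,0,12],"rotation":[0,0,0]},{"gripper":0,"travel":[0,0,12],"rotation":[0,0,0]},{"gripper":0,"travel":[0,0,12],"rotation":[0,0,0]},{"gripper":0,"travel":[0,0,6],"rotation":[0,0,0]},{"gripper":0,"travel":[0,0,4],"rotation":[0,0,0]},{"gripper":0,"travel":[0,0,3],"rotation":[0,0,0]},{"gripper":0,"travel":[0,0,2],"rotation":[0,0,0]}]}}

```text
t: 7.32
tcp_pos: [0.4458, 0.1467, 0.0489]
tool_rot: [0.12, 0.926, -0.047, 0.355]
force: [0.6, 0.6, 0.6]
finger_gap: -0.002
```

```bash
python3 -c "
from seq import *
s,r=st(); A=T(42,-15,1); P=np.array([MO[0]-.121,MO[1],.047]); print(A.inv().apply(P-s['tcp_pos'])*1000, r.inv().apply(s['force']))"
```

```text
t 7.32 tcp [445.8 146.7  48.9] F [0.6 0.6 0.6] gap -0.2
R [[-0.718, 0.255, 0.647], [0.189, 0.967, -0.172], [-0.669, -0.001, -0.743]] q [0.31 0.88 2.36 3.66 0.82 1.64]
[-0.81938472 -0.02657162  3.24301171] [-0.71473069  0.71536557 -0.17390335]
```

>>> {"method": "send_rows", "body": {"motion": [{"gripper":0,"travel":[0,0,2],"rotation":[0,0,0]},{"gripper":0,"travel":[0,0,2],"rotation":[0,0,0]},{"gripper":0,"travel":[0,0,2],"rotation":[0,0,0]}]}}

```text
t: 7.57
tcp_pos: [0.4491, 0.1462, 0.0447]
tool_rot: [0.119, 0.926, -0.046, 0.355]
force: [-2.9, 2.7, 3.4]
finger_gap: -0.001
```

>>> {"method": "send_rows", "body": {"motion": [{"gripper":0,"travel":[0,0,1.5],"rotation":[0,0,0]},{"gripper":0,"travel":[0,0,1.5],"rotation":[0,0,0]}]}}

```text
t: 7.73
tcp_pos: [0.4511, 0.1456, 0.0423]
tool_rot: [0.119, 0.926, -0.046, 0.355]
force: [-3.1, 3.3, 4.2]
finger_gap: -0.004
```

Run:
```python
from seq import *
s,r=st(); A=T(42,-15,1); P=np.array([MO[0]-.121,MO[1],.047]); print(A.inv().apply(P-s['tcp_pos'])*1000, r.inv().apply(s['force']))
```

```text
t 7.73 tcp [451.1 145.6  42.3] F [-3.1  3.3  4.2] gap -0.3
R [[-0.719, 0.254, 0.647], [0.188, 0.967, -0.171], [-0.669, -0.001, -0.743]] q [0.3  0.9  2.35 3.65 0.82 1.64]
[-1.2338764  -0.30861039 -5.2695578 ] [ 0.06591095  2.41068638 -5.71128222]
```

>>> {"method": "send_rows", "body": {"motion": [{"gripper":0,"travel":[0,0,1.5],"rotation":[0,0,0]},{"gripper":0,"travel":[0,0,1.5],"rotation":[0,0,0]},{"gripper":0,"travel":[0,0,1],"rotation":[0,0,0]}]}}

```text
t: 7.98
tcp_pos: [0.452, 0.1454, 0.041]
tool_rot: [0.117, 0.926, -0.046, 0.356]
force: [-15.9, 11.1, 25.9]
finger_gap: 0.005
```

Run:
```python
from seq import *
s,r=st(); print(r.inv().apply(s['force']))
im,c=snap("side","s2.png"); im=im[140:300,220:420]; cv2.imwrite("pics/s2c.png",cv2.resize(im,None,fx=3.5,fy=3.5,interpolation=cv2.INTER_CUBIC))
```

```text
t 7.98 tcp [452.  145.4  41. ] F [-15.9  11.1  25.9] gap 0.4
R [[-0.719, 0.25, 0.648], [0.184, 0.968, -0.169], [-0.67, -0.002, -0.743]] q [0.3  0.9  2.35 3.64 0.83 1.65]
[ -3.82566771   6.70515353 -31.41877668]
```

View pics/s2c.png

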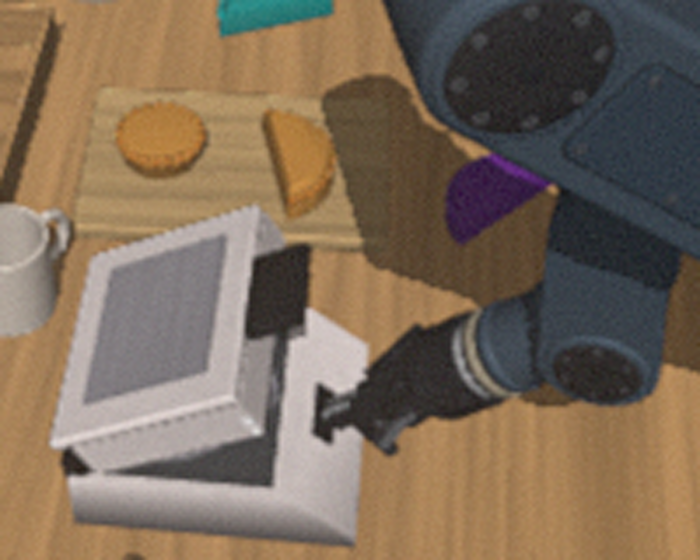

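The bar is fully in and the lid has sprung up; its tab is now at crop (278,290). Next I retreat and plan the wrist flip back.

>>> {"method": "send_rows", "body": {"motion": [{"gripper":0,"travel":[0,0,-6],"rotation":[0,0,0]},{"gripper":0,"travel":[0,0,-12],"rotation":[0,0,0]},{"gripper":0,"travel":[0,0,-15],"rotation":[0,0,0]},{"gripper":0,"travel":[0,0,-15],"rotation":[0,0,0]},{"gripper":0,"travel":[0,0,-15],"rotation":[0,0,0]},{"gripper":0,"travel":[0,0,-15],"rotation":[0,0,0]},{"gripper":0,"travel":[0,0,-12],"rotation":[0,0,0]},{"gripper":0,"travel":[0,0,0],"rotation":[0,0,0]}]}}

```text
t: 8.7
tcp_pos: [0.3944, 0.1601, 0.1074]
tool_rot: [0.12, 0.926, -0.046, 0.356]
force: [-0.6, -0.3, 0.1]
finger_gap: 0.001
```

Run:
```python
from seq import *
s,r=st()
im,c=snap("side","s3.png")
# lid angle: tab end corners predicted for thetas; print
for th in(.5,.6,.7,.8):
    X=[[MO[0]+.08-.215*np.cos(th)-.037*np.sin(th),MO[1]+y,.075+.215*np.sin(th)+.037*np.cos(th)*1] for y in(.04,-.04)]
    print(th,np.round(X[0],3),proj(c,X).round(0).tolist())
for q2,q3 in((.2,2.23),(.1,2.25),(0,2.2),(.1,2.35),(0,2.3)):
    print(q2,q3,[fk([.15,q2,q3,a,.23,1.9],p)[0].round(2).tolist() for a in(3.6,3,2.4,1.8,1.2,.6,0)])
im=im[100:300,220:420]; cv2.imwrite("pics/s3c.png",cv2.resize(im,None,fx=3,fy=3,interpolation=cv2.INTER_CUBIC))
```

```text
t 8.7 tcp [394.4 160.1 107.4] F [-0.6 -0.3  0.1] gap 0.1
R [[-0.718, 0.255, 0.647], [0.189, 0.967, -0.171], [-0.669, -0.0, -0.743]] q [0.42 0.71 2.43 3.82 0.73 1.57]
0.5 [0.443 0.186 0.211] [[319.0, 232.0], [321.0, 210.0]]
0.6 [0.451 0.186 0.227] [[316.0, 228.0], [318.0, 205.0]]
0.7 [0.461 0.186 0.242] [[312.0, 224.0], [315.0, 201.0]]
0.8 [0.473 0.186 0.255] [[308.0, 220.0], [310.0, 197.0]]
0.2 2.23 [[0.5, 0.16, 0.3], [0.5, 0.2, 0.31], [0.48, 0.23, 0.29], [0.46, 0.25, 0.27], [0.43, 0.24, 0.24], [0.41, 0.21, 0.22], [0.4, 0.17, 0.22]]
0.1 2.25 [[0.49, 0.16, 0.34], [0.49, 0.2, 0.35], [0.47, 0.23, 0.34], [0.44, 0.25, 0.31], [0.42, 0.24, 0.28], [0.4, 0.21, 0.26], [0.4, 0.17, 0.25]]
0 2.2 [[0.51, 0.16, 0.42], [0.5, 0.2, 0.42], [0.49, 0.23, 0.41], [0.46, 0.25, 0.38], [0.44, 0.24, 0.35], [0.43, 0.22, 0.32], [0.43, 0.18, 0.31]]
0.1 2.35 [[0.44, 0.15, 0.3], [0.43, 0.19, 0.31], [0.42, 0.22, 0.29], [0.39, 0.24, 0.27], [0.36, 0.23, 0.25], [0.34, 0.2, 0.23], [0.33, 0.16, 0.22]]
0 2.3 [[0.46, 0.15, 0.37], [0.46, 0.19, 0.37], [0.44, 0.23, 0.36], [0.41, 0.24, 0.34], [0.39, 0.24, 0.31], [0.37, 0.21, 0.28], [0.37, 0.17, 0.27]]
```

View pics/s3c.png

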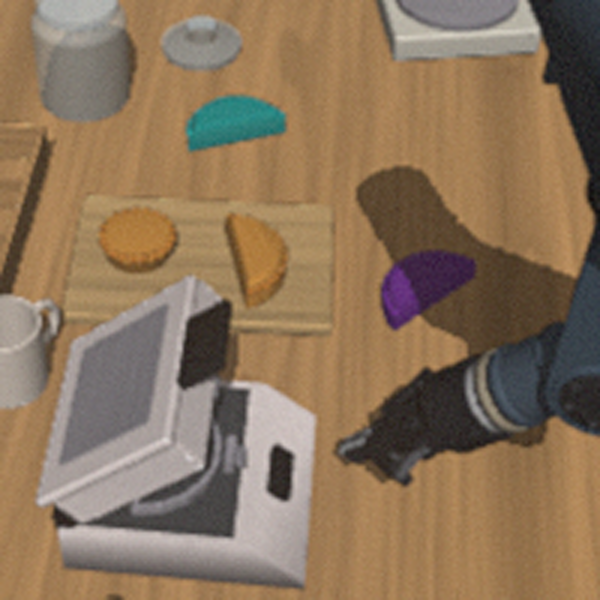

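Run:
```python
from seq import *
c=manip.calibration("side")
def tabend(th,y,zl=.037,xl=.215): return [MO[0]+.08-xl*np.cos(th)+zl*np.sin(th),MO[1]+y,.075+xl*np.sin(th)+zl*np.cos(th)]
for th in(.5,.6,.7,.8): print(th,np.round(tabend(th,0),3),proj(c,[tabend(th,.04),tabend(th,-.04)]).round(0).tolist())
q=np.array([.15,0,2.3,3.6,.23,1.9]); P,A=fk(q,p); print(P.round(3)); line(P,A,12)
e=q.copy(); e[3]-=.12; rows([q,e])
```

```text
0.5 [0.479 0.146 0.211] [[305.0, 231.0], [308.0, 208.0]]
0.6 [0.493 0.146 0.227] [[300.0, 226.0], [303.0, 204.0]]
0.7 [0.509 0.146 0.242] [[293.0, 222.0], [297.0, 200.0]]
0.8 [0.526 0.146 0.255] [[287.0, 218.0], [290.0, 196.0]]
[0.458 0.151 0.37 ]
[-18.5, 0.6, -12.7] [-1.56, -1.04, 2.51] q [0.39, 0.66, 2.42, 3.8, 0.7, 1.59] c3e-27 dq 0.05
[-18.7, 1.8, -12.4] [-1.56, -1.04, 2.51] q [0.37, 0.59, 2.42, 3.77, 0.67, 1.61] c1e-21 dq 0.07
[-18.8, 2.9, -12.0] [-1.56, -1.04, 2.51] q [0.34, 0.53, 2.42, 3.75, 0.63, 1.63] c4e-21 dq 0.07
[-18.9, 4.1, -11.5] [-1.56, -1.04, 2.51] q [0.32, 0.46, 2.42, 3.73, 0.59, 1.65] c3e-21 dq 0.07
[-18.9, 5.2, -11.1] [-1.56, -1.04, 2.51] q [0.3, 0.39, 2.41, 3.72, 0.55, 1.67] c6e-22 dq 0.07
[-18.8, 6.3, -10.6] [-1.56, -1.04, 2.51] q [0.27, 0.33, 2.4, 3.7, 0.5, 1.69] c4e-23 dq 0.07
[-18.7, 7.4, -10.0] [-1.56, -1.04, 2.51] q [0.25, 0.26, 2.39, 3.69, 0.45, 1.71] c7e-25 dq 0.06
[-18.6, 8.5, -9.5] [-1.56, -1.04, 2.51] q [0.23, 0.2, 2.38, 3.67, 0.4, 1.74] c2e-27 dq 0.06
[-18.3, 9.6, -8.9] [-1.56, -1.04, 2.51] q [0.21, 0.15, 2.36, 3.66, 0.36, 1.77] c1e-29 dq 0.06
[-18.0, 10.6, -8.3] [-1.56, -1.04, 2.51] q [0.19, 0.09, 2.34, 3.64, 0.31, 1.81] c3e-30 dq 0.05
[-17.7, 11.6, -7.7] [-1.56, -1.04, 2.51] q [0.17, 0.04, 2.32, 3.62, 0.27, 1.85] c4e-29 dq 0.05
[-17.3, 12.6, -7.0] [-1.56, -1.04, 2.51] q [0.15, -0.0, 2.3, 3.6, 0.23, 1.9] c7e-27 dq 0.05
[ 3.1   7.59 -0.11] [-1.48  0.51 -6.69] tcp [459. 159. 372.]
```

>>> {"method": "send_rows", "body": {"motion": [{"gripper":0,"travel":[-18.5,0.6,-12.7],"rotation":[-1.56,-1.04,2.51]},{"gripper":0,"travel":[-18.7,1.8,-12.4],"rotation":[-1.56,-1.04,2.51]},{"gripper":0,"travel":[-18.8,2.9,-12],"rotation":[-1.56,-1.04,2.51]},{"gripper":0,"travel":[-18.9,4.1,-11.5],"rotation":[-1.56,-1.04,2.51]},{"gripper":0,"travel":[-18.9,5.2,-11.1],"rotation":[-1.56,-1.04,2.51]},{"gripper":0,"travel":[-18.8,6.3,-10.6],"rotation":[-1.56,-1.04,2.51]},{"gripper":0,"travel":[-18.7,7.4,-10],"rotation":[-1.56,-1.04,2.51]},{"gripper":0,"travel":[-18.6,8.5,-9.5],"rotation":[-1.56,-1.04,2.51]},{"gripper":0,"travel":[-18.3,9.6,-8.9],"rotation":[-1.56,-1.04,2.51]},{"gripper":0,"travel":[-18,10.6,-8.3],"rotation":[-1.56,-1.04,2.51]},{"gripper":0,"travel":[-17.7,11.6,-7.7],"rotation":[-1.56,-1.04,2.51]},{"gripper":0,"travel":[-17.3,12.6,-7],"rotation":[-1.56,-1.04,2.51]}]}}

```text
t: 9.75
tcp_pos: [0.4591, 0.1506, 0.3693]
tool_rot: [0.292, 0.814, 0.184, 0.467]
force: [-0.2, 0.1, -0.4]
finger_gap: -0.003
```

>>> {"method": "send_rows", "body": {"motion": [{"gripper":0,"travel":[3.1,7.6,-0.1],"rotation":[-1.48,0.51,-6.69]},{"gripper":0,"travel":[3.1,7.6,-0.1],"rotation":[-1.48,0.51,-6.69]},{"gripper":0,"travel":[3.1,7.6,-0.1],"rotation":[-1.48,0.51,-6.69]},{"gripper":0,"travel":[3.1,7.6,-0.1],"rotation":[-1.48,0.51,-6.69]},{"gripper":0,"travel":[3.1,7.6,-0.1],"rotation":[-1.48,0.51,-6.69]},{"gripper":0,"travel":[3.1,7.6,-0.1],"rotation":[-1.48,0.51,-6.69]},{"gripper":0,"travel":[3.1,7.6,-0.1],"rotation":[-1.48,0.51,-6.69]},{"gripper":0,"travel":[3.1,7.6,-0.1],"rotation":[-1.48,0.51,-6.69]},{"gripper":0,"travel":[3.1,7.6,-0.1],"rotation":[-1.48,0.51,-6.69]},{"gripper":0,"travel":[3.1,7.6,-0.1],"rotation":[-1.48,0.51,-6.69]},{"gripper":0,"travel":[3.1,7.6,-0.1],"rotation":[-1.48,0.51,-6.69]},{"gripper":0,"travel":[3.1,7.6,-0.1],"rotation":[-1.48,0.51,-6.69]}]}}

```text
t: 10.75
tcp_pos: [0.4307, 0.2351, 0.3502]
tool_rot: [-0.382, 0.796, -0.033, 0.469]
force: [-0.9, 0.5, -0.7]
finger_gap: 0.001
```

Run:
```python
from seq import *
s,r=st(); q=s["q"].copy(); e=q.copy(); e[3]-=.12; rows([q,e])
```

```text
t 10.75 tcp [430.7 235.1 350.2] F [-0.9  0.5 -0.7] gap 0.1
R [[-0.268, -0.577, 0.772], [-0.638, 0.707, 0.306], [-0.722, -0.41, -0.558]] q [0.16 0.01 2.29 2.18 0.22 1.88]
[ 2.89  7.42 -0.11] [-1.45  0.47 -6.7 ] tcp [429. 240. 346.]
```

>>> {"method": "send_rows", "body": {"motion": [{"gripper":0,"travel":[3.1,7.6,-0.1],"rotation":[-1.46,0.49,-6.69]},{"gripper":0,"travel":[3.1,7.6,-0.1],"rotation":[-1.46,0.49,-6.69]},{"gripper":0,"travel":[3.1,7.6,-0.1],"rotation":[-1.46,0.49,-6.69]},{"gripper":0,"travel":[3.1,7.6,-0.1],"rotation":[-1.46,0.49,-6.69]},{"gripper":0,"travel":[3.1,7.6,-0.1],"rotation":[-1.46,0.49,-6.69]},{"gripper":0,"travel":[3.1,7.6,-0.1],"rotation":[-1.46,0.49,-6.69]},{"gripper":0,"travel":[3.1,7.6,-0.1],"rotation":[-1.46,0.49,-6.69]},{"gripper":0,"travel":[3.1,7.6,-0.1],"rotation":[-1.46,0.49,-6.69]},{"gripper":0,"travel":[3.1,7.6,-0.1],"rotation":[-1.46,0.49,-6.69]},{"gripper":0,"travel":[3.1,7.6,-0.1],"rotation":[-1.46,0.49,-6.69]},{"gripper":0,"travel":[3.1,7.6,-0.1],"rotation":[-1.46,0.49,-6.69]},{"gripper":0,"travel":[3.1,7.6,-0.1],"rotation":[-1.46,0.49,-6.69]}]}}

```text
t: 11.75
tcp_pos: [0.3733, 0.2143, 0.2832]
tool_rot: [0.862, -0.381, 0.232, -0.241]
force: [0.2, -0.4, 0.6]
finger_gap: -0.004
```

>>> {"method": "send_rows", "body": {"motion": [{"gripper":0,"travel":[3.1,7.6,-0.1],"rotation":[-1.46,0.49,-6.69]},{"gripper":0,"travel":[3.1,7.6,-0.1],"rotation":[-1.46,0.49,-6.69]},{"gripper":0,"travel":[3.1,7.6,-0.1],"rotation":[-1.46,0.49,-6.69]},{"gripper":0,"travel":[3.1,7.6,-0.1],"rotation":[-1.46,0.49,-6.69]},{"gripper":0,"travel":[3.1,7.6,-0.1],"rotation":[-1.46,0.49,-6.69]},{"gripper":0,"travel":[0,0,0],"rotation":[0,0,0]}]}}

```text
t: 12.25
tcp_pos: [0.3681, 0.1761, 0.2709]
tool_rot: [0.943, -0.137, 0.285, -0.102]
force: [-0.3, 0.0, 0.6]
finger_gap: -0.002
```

Run:
```python
from seq import *
line([.455,.146,.25],T(0,0),9)
def ep(th,xl=.205,zl=.025): return np.array([MO[0]+.08-xl*np.cos(th)+zl*np.sin(th),.146,.075+xl*np.sin(th)+zl*np.cos(th)])
for th in np.arange(.6,1.63,.1): print(round(th,1),ep(th).round(3),"end",ep(th,.215).round(3))
```

```text
[7.6, 1.9, 7.0] [-1.33, -3.7, -1.77] q [0.12, 0.02, 2.25, 0.16, 0.33, 1.81] c3e-30 dq 0.11
[8.0, 1.9, 6.5] [-1.33, -3.7, -1.77] q [0.1, 0.04, 2.19, 0.15, 0.44, 1.78] c4e-22 dq 0.11
[8.3, 2.0, 6.0] [-1.33, -3.7, -1.77] q [0.09, 0.07, 2.13, 0.13, 0.53, 1.75] c2e-22 dq 0.1
[8.6, 2.2, 5.5] [-1.33, -3.7, -1.77] q [0.08, 0.1, 2.07, 0.11, 0.63, 1.73] c9e-24 dq 0.1
[8.9, 2.3, 5.0] [-1.33, -3.7, -1.77] q [0.07, 0.14, 2.01, 0.08, 0.72, 1.71] c5e-25 dq 0.09
[9.1, 2.5, 4.5] [-1.33, -3.7, -1.77] q [0.07, 0.18, 1.95, 0.06, 0.81, 1.7] c2e-25 dq 0.09
[9.3, 2.7, 4.0] [-1.33, -3.7, -1.77] q [0.07, 0.22, 1.89, 0.04, 0.9, 1.68] c1e-25 dq 0.09
[9.5, 2.9, 3.4] [-1.33, -3.7, -1.77] q [0.07, 0.26, 1.83, 0.02, 0.99, 1.66] c6e-26 dq 0.09
[9.6, 3.1, 2.9] [-1.33, -3.7, -1.77] q [0.08, 0.3, 1.77, -0.0, 1.07, 1.65] c2e-26 dq 0.08
0.6 [0.494 0.146 0.211] end [0.486 0.146 0.217]
0.7 [0.509 0.146 0.226] end [0.501 0.146 0.233]
0.8 [0.525 0.146 0.239] end [0.518 0.146 0.247]
0.9 [0.542 0.146 0.251] end [0.535 0.146 0.259]
1.0 [0.56  0.146 0.261] end [0.554 0.146 0.269]
1.1 [0.579 0.146 0.269] end [0.574 0.146 0.278]
1.2 [0.599 0.146 0.275] end [0.595 0.146 0.284]
1.3 [0.619 0.146 0.279] end [0.616 0.146 0.289]
1.4 [0.639 0.146 0.281] end [0.638 0.146 0.291]
1.5 [0.66  0.146 0.281] end [0.659 0.146 0.291]
1.6 [0.68  0.146 0.279] end [0.681 0.146 0.289]
```

>>> {"method": "send_rows", "body": {"motion": [{"gripper":0,"travel":[7.6,1.9,7],"rotation":[-1.33,-3.7,-1.77]},{"gripper":0,"travel":[8,1.9,6.5],"rotation":[-1.33,-3.7,-1.77]},{"gripper":0,"travel":[8.3,2,6],"rotation":[-1.33,-3.7,-1.77]},{"gripper":0,"travel":[8.6,2.2,5.5],"rotation":[-1.33,-3.7,-1.77]},{"gripper":0,"travel":[8.9,2.3,5],"rotation":[-1.33,-3.7,-1.77]},{"gripper":0,"travel":[9.1,2.5,4.5],"rotation":[-1.33,-3.7,-1.77]},{"gripper":0,"travel":[9.3,2.7,4],"rotation":[-1.33,-3.7,-1.77]},{"gripper":0,"travel":[9.5,2.9,3.4],"rotation":[-1.33,-3.7,-1.77]},{"gripper":0,"travel":[9.6,3.1,2.9],"rotation":[-1.33,-3.7,-1.77]},{"gripper":0,"travel":[2.5,0,25],"rotation":[0,0,0]},{"gripper":0,"travel":[2.5,0,25],"rotation":[0,0,0]},{"gripper":0,"travel":[0,0,0],"rotation":[0,0,0]}]}}

```text
t: 13.25
tcp_pos: [0.4576, 0.1467, 0.1964]
tool_rot: [1.0, -0.002, -0.004, -0.002]
force: [-1.4, -0.4, -0.6]
finger_gap: 0.001
```

Run:
```python
from seq import *
go([.485,.146,.198],0)
```

```text
t 13.25 tcp [457.6 146.7 196.4] F [-1.4 -0.4 -0.6] gap 0.1
R [[1.0, -0.005, -0.009], [-0.004, -1.0, 0.003], [-0.009, -0.003, -1.0]] q [0.07 0.39 1.82 0.01 0.94 1.65]
tool-frame shift [27.4  0.5 -1.8] rot [-0.2   0.51 -0.26] shift in final axes [27.4  0.7 -1.6]
```

>>> {"method": "send_rows", "body": {"motion": [{"gripper":0,"travel":[7,0,0],"rotation":[0,0.5,0]},{"gripper":0,"travel":[7,0,0],"rotation":[0,0,0]},{"gripper":0,"travel":[7,0,-1],"rotation":[0,0,0]},{"gripper":0,"travel":[6,0,-1],"rotation":[0,0,0]},{"gripper":0,"travel":[7,0,-6],"rotation":[0,0,0]},{"gripper":0,"travel":[7,0,-6],"rotation":[0,0,0]},{"gripper":0,"travel":[8,0,-6],"rotation":[0,0,0]},{"gripper":0,"travel":[9,0,-6],"rotation":[0,0,0]},{"gripper":0,"travel":[9,0,-6],"rotation":[0,0,0]},{"gripper":0,"travel":[9,0,-5],"rotation":[0,0,0]},{"gripper":0,"travel":[9,0,-5],"rotation":[0,0,0]}]}}

```text
t: 14.17
tcp_pos: [0.5454, 0.1466, 0.2448]
tool_rot: [1.0, -0.001, 0.006, -0.001]
force: [-0.9, 0.2, -1.0]
finger_gap: 0.0
```

>>> {"method": "send_rows", "body": {"motion": [{"gripper":0,"travel":[8,0,-3],"rotation":[0,0,0]},{"gripper":0,"travel":[8,0,-3],"rotation":[0,0,0]},{"gripper":0,"travel":[8,0,-3],"rotation":[0,0,0]},{"gripper":0,"travel":[8,0,-3],"rotation":[0,0,0]},{"gripper":0,"travel":[8,0,-3],"rotation":[0,0,0]},{"gripper":0,"travel":[8,0,-2],"rotation":[0,0,0]},{"gripper":0,"travel":[8,0,-2],"rotation":[0,0,0]},{"gripper":0,"travel":[8,0,-1],"rotation":[0,0,0]},{"gripper":0,"travel":[8,0,-1],"rotation":[0,0,0]},{"gripper":0,"travel":[8,0,-1],"rotation":[0,0,0]}]}}

```text
t: 15.0
tcp_pos: [0.6248, 0.1464, 0.2662]
tool_rot: [1.0, -0.001, 0.005, -0.001]
force: [0.6, 0.3, -0.5]
finger_gap: -0.0
```

Run:
```python
from seq import *
go([.672,.146,.259],0)
```

```text
t 15.0 tcp [624.8 146.4 266.2] F [ 0.6  0.3 -0.5] gap -0.0
R [[1.0, -0.001, 0.009], [-0.001, -1.0, 0.002], [0.009, -0.002, -1.0]] q [0.06 0.51 1.36 0.   1.26 1.63]
tool-frame shift [47.2  0.4  7.6] rot [-0.11 -0.54 -0.08] shift in final axes [47.2  0.4  7.2]
```

>>> {"method": "send_rows", "body": {"motion": [{"gripper":0,"travel":[5,0,0],"rotation":[0,0,0]},{"gripper":0,"travel":[5,0,0],"rotation":[0,0,0]},{"gripper":0,"travel":[5,0,0.5],"rotation":[0,0,0]},{"gripper":0,"travel":[5,0,0.5],"rotation":[0,0,0]},{"gripper":0,"travel":[5,0,0.5],"rotation":[0,0,0]},{"gripper":0,"travel":[5,0,0.5],"rotation":[0,0,0]},{"gripper":0,"travel":[4,0,0.5],"rotation":[0,0,0]},{"gripper":0,"travel":[4,0,0.5],"rotation":[0,0,0]},{"gripper":0,"travel":[3,0,0.5],"rotation":[0,0,0]},{"gripper":0,"travel":[2,0,0],"rotation":[0,0,0]},{"gripper":0,"travel":[2,0,0],"rotation":[0,0,0]},{"gripper":0,"travel":[0,0,0],"rotation":[0,0,0]}]}}

```text
t: 16.0
tcp_pos: [0.6694, 0.1462, 0.263]
tool_rot: [1.0, -0.001, 0.005, -0.001]
force: [0.1, -0.3, -0.1]
finger_gap: 0.001
```

Run:
```python
from seq import *
go([.672,.146,.259],0)
im,c=snap("side","s4.png"); im=im[60:300,160:430]; cv2.imwrite("pics/s4c.png",cv2.resize(im,None,fx=2.4,fy=2.4,interpolation=cv2.INTER_CUBIC))
```

```text
t 16.0 tcp [669.4 146.2 263. ] F [ 0.1 -0.3 -0.1] gap 0.1
R [[1.0, -0.001, 0.01], [-0.001, -1.0, 0.002], [0.01, -0.002, -1.0]] q [0.05 0.58 1.24 0.   1.31 1.62]
tool-frame shift [2.5 0.2 4. ] rot [-0.1  -0.57 -0.09] shift in final axes [2.6 0.2 4. ]
```

View pics/s4c.png

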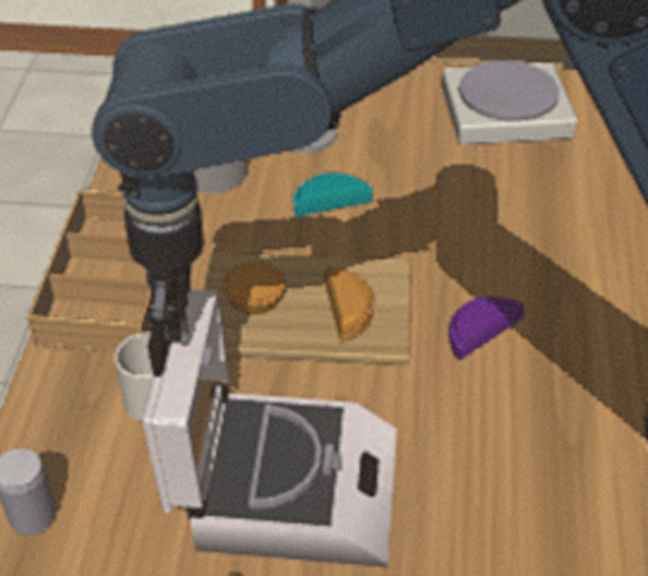

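The lid is essentially upright, with the well at crop (285,455). I'll press gently until the stop is felt.

>>> {"method": "send_rows", "body": {"motion": [{"gripper":0,"travel":[2,0,0],"rotation":[0,0,0]},{"gripper":0,"travel":[2,0,0],"rotation":[0,0,0]},{"gripper":0,"travel":[2,0,0],"rotation":[0,0,0]},{"gripper":0,"travel":[0,0,0],"rotation":[0,0,0]}]}}

```text
t: 16.38
tcp_pos: [0.6733, 0.1463, 0.2632]
tool_rot: [1.0, -0.001, 0.002, -0.001]
force: [-5.8, 0.2, 2.1]
finger_gap: -0.001
```

>>> {"method": "send_rows", "body": {"motion": [{"gripper":0,"travel":[1,0,0],"rotation":[0,0,0]},{"gripper":0,"travel":[1,0,0],"rotation":[0,0,0]},{"gripper":0,"travel":[0,0,0],"rotation":[0,0,0]},{"gripper":0,"travel":[0,0,0],"rotation":[0,0,0]}]}}

```text
t: 16.72
tcp_pos: [0.6733, 0.1463, 0.2632]
tool_rot: [1.0, -0.0, 0.0, -0.001]
force: [-8.6, -1.2, 4.5]
finger_gap: 0.003
```

>>> {"method": "send_rows", "body": {"motion": [{"gripper":0,"travel":[-3,0,0],"rotation":[0,0,0]},{"gripper":0,"travel":[-6,0,0],"rotation":[0,0,0]},{"gripper":0,"travel":[-15,0,0],"rotation":[0,0,0]},{"gripper":0,"travel":[-25,0,0],"rotation":[0,0,0]},{"gripper":0,"travel":[-35,0,0],"rotation":[0,0,0]},{"gripper":85,"travel":[-35,0,0],"rotation":[0,0,-6.65]},{"gripper":85,"travel":[0,0,0],"rotation":[0,0,-6.65]},{"gripper":85,"travel":[0,0,0],"rotation":[0,0,-6.65]},{"gripper":85,"travel":[0,0,0],"rotation":[0,0,-6.65]},{"gripper":85,"travel":[0,0,0],"rotation":[0,0,-6.65]},{"gripper":85,"travel":[0,0,0],"rotation":[0,0,-6.65]},{"gripper":85,"travel":[0,0,0],"rotation":[0,0,-6.65]}]}}

```text
t: 17.72
tcp_pos: [0.5587, 0.1465, 0.2625]
tool_rot: [0.918, 0.397, 0.006, 0.001]
force: [-0.1, 0.3, 0.3]
finger_gap: 0.973
```

>>> {"method": "send_rows", "body": {"motion": [{"gripper":85,"travel":[0,0,0],"rotation":[0,0,-6.65]},{"gripper":85,"travel":[0,0,0],"rotation":[0,0,-6.65]},{"gripper":85,"travel":[0,0,0],"rotation":[0,0,-6.65]},{"gripper":85,"travel":[0,0,0],"rotation":[0,0,-6.65]},{"gripper":85,"travel":[0,0,0],"rotation":[0,0,-6.65]},{"gripper":85,"travel":[0,0,0],"rotation":[0,0,-6.65]},{"gripper":85,"travel":[0,0,0],"rotation":[0,0,-6.65]},{"gripper":85,"travel":[0,0,0],"rotation":[0,0,-6.65]},{"gripper":85,"travel":[0,0,0],"rotation":[0,0,-6.65]},{"gripper":85,"travel":[0,0,0],"rotation":[0,0,0]}]}}

```text
t: 18.55
tcp_pos: [0.5587, 0.1465, 0.2624]
tool_rot: [0.599, 0.801, 0.004, 0.004]
force: [1.0, 0.6, 0.1]
finger_gap: 0.997
```

Run:
```python
from seq import *
go([.4995,-.164,.19],0,106.5)
```

```text
t 18.55 tcp [558.7 146.5 262.4] F [1.  0.6 0.1] gap 85.1
R [[-0.283, 0.959, 0.012], [0.959, 0.283, 0.002], [-0.001, 0.012, -1.0]] q [ 0.06  0.42  1.53  0.    1.18 -0.22]
tool-frame shift [-280.9 -145.4   71.1] rot [ 0.68  0.08 -0.08] shift in final axes [-280.9 -144.9   72.4]
```

>>> {"method": "send_rows", "body": {"motion": [{"gripper":85,"travel":[-35,-18,9],"rotation":[0.7,0,0]},{"gripper":85,"travel":[-35,-18,9],"rotation":[0,0,0]},{"gripper":85,"travel":[-35,-18,9],"rotation":[0,0,0]},{"gripper":85,"travel":[-35,-18,9],"rotation":[0,0,0]},{"gripper":85,"travel":[-35,-18,9],"rotation":[0,0,0]},{"gripper":85,"travel":[-35,-18,9],"rotation":[0,0,0]},{"gripper":85,"travel":[-35,-18,9],"rotation":[0,0,0]},{"gripper":85,"travel":[-35,-18,9],"rotation":[0,0,0]},{"gripper":85,"travel":[0,0,0],"rotation":[0,0,0]}]}}

```text
t: 19.3
tcp_pos: [0.4981, -0.1697, 0.1894]
tool_rot: [0.604, 0.797, -0.002, 0.001]
force: [-0.0, 0.2, 0.7]
finger_gap: 0.995
```

Run:
```python
from seq import *
s,r=st()
c=manip.calibration("wrist"); im,_=snap("wrist","w1.png")
hsv=cv2.cvtColor(im,cv2.COLOR_BGR2HSV)
pp=proj(c,[[.4995,-.164,.04]])[0]; print("proj",pp)
a=np.radians(16.5); ex=np.array([np.cos(a),np.sin(a),0]); ey=np.array([-np.sin(a),np.cos(a),0]); O=np.array([.4995,-.164,.038])
for P in(O+.029*ex+.065*ey,O+.029*ex-.065*ey,O-.029*ex): cv2.circle(im,tuple(int(v) for v in proj(c,[P])[0]),4,(255,0,0),2)
cv2.imwrite("pics/w1a.png",im)
```

```text
t 19.3 tcp [ 498.1 -169.7  189.4] F [-0.   0.2  0.7] gap 84.9
R [[-0.272, 0.962, -0.001], [0.962, 0.272, -0.005], [-0.004, -0.003, -1.0]] q [-0.54  0.45  1.72 -0.01  0.96 -0.81]
proj [280.66638895 185.00099243]
```

View pics/w1a.png

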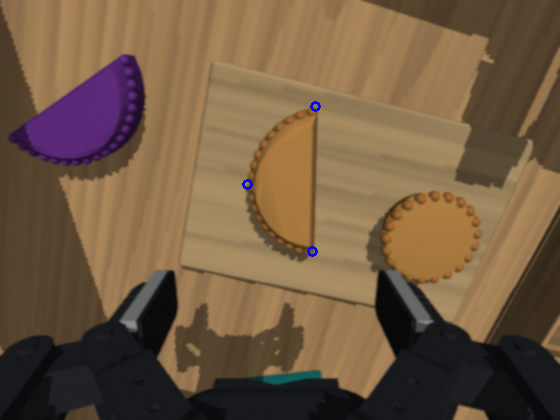

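The wrist view shows the pasty with its straight side from (317,108) to (313,250). My predicted points match within about 2 px, and the pie at (432,237) is clear of the finger path.

Run:
```python
from seq import *
go([.500,-.164,.032],0,106.3)
```

```text
t 19.35 tcp [ 498.3 -166.6  189.9] F [-0.3  1.1 -0.1] gap 85.1
R [[-0.272, 0.962, -0.001], [0.962, 0.272, -0.002], [-0.002, -0.002, -1.0]] q [-0.53  0.45  1.72 -0.    0.97 -0.81]
tool-frame shift [  2.4   2.6 157.9] rot [-0.11  0.11 -0.5 ] shift in final axes [  2.    2.3 157.9]
```

>>> {"method": "send_rows", "body": {"motion": [{"gripper":85,"travel":[2,2.5,25],"rotation":[0,0,-0.5]},{"gripper":85,"travel":[0,0,25],"rotation":[0,0,0]},{"gripper":85,"travel":[0,0,25],"rotation":[0,0,0]},{"gripper":85,"travel":[0,0,25],"rotation":[0,0,0]},{"gripper":85,"travel":[0,0,20],"rotation":[0,0,0]},{"gripper":85,"travel":[0,0,16],"rotation":[0,0,0]},{"gripper":85,"travel":[0,0,12],"rotation":[0,0,0]},{"gripper":85,"travel":[0,0,7],"rotation":[0,0,0]},{"gripper":85,"travel":[0,0,3],"rotation":[0,0,0]},{"gripper":85,"travel":[0,0,0],"rotation":[0,0,0]}]}}

```text
t: 20.18
tcp_pos: [0.5004, -0.1598, 0.0323]
tool_rot: [0.596, 0.803, -0.001, -0.0]
force: [-0.4, 0.2, 0.7]
finger_gap: 0.995
```

>>> {"method": "send_rows", "body": {"motion": [{"gripper":50,"travel":[0,0,0],"rotation":[0,0,0]},{"gripper":50,"travel":[0,0,0],"rotation":[0,0,0]},{"gripper":50,"travel":[0,0,0],"rotation":[0,0,0]},{"gripper":50,"travel":[0,0,0],"rotation":[0,0,0]},{"gripper":50,"travel":[0,0,0],"rotation":[0,0,0]},{"gripper":50,"travel":[0,0,0],"rotation":[0,0,0]}], "newtons": 30}}

```text
t: 20.68
tcp_pos: [0.501, -0.1606, 0.0337]
tool_rot: [0.596, 0.803, -0.001, 0.001]
force: [-0.1, 1.6, 6.4]
finger_gap: 0.649
```

```bash
python3 -c "
from seq import *
st()"
```

```text
t 20.68 tcp [ 501.  -160.6   33.7] F [-0.1  1.6  6.4] gap 55.5
R [[-0.289, 0.957, 0.0], [0.957, 0.289, -0.002], [-0.002, -0.0, -1.0]] q [-0.52  0.72  1.82 -0.    0.6  -0.81]
```

>>> {"method": "send_rows", "body": {"motion": [{"gripper":50,"travel":[0,0,-3],"rotation":[0,0,0]},{"gripper":50,"travel":[0,0,-6],"rotation":[0,0,0]},{"gripper":50,"travel":[0,0,-10],"rotation":[0,0,0]},{"gripper":50,"travel":[0,0,-15],"rotation":[0,0,0]},{"gripper":50,"travel":[0,0,-20],"rotation":[0,0,0]},{"gripper":50,"travel":[0,0,-25],"rotation":[0,0,0]},{"gripper":50,"travel":[0,0,-25],"rotation":[0,0,0]},{"gripper":50,"travel":[0,0,-15],"rotation":[0,0,0]},{"gripper":50,"travel":[0,0,-5],"rotation":[0,0,0]},{"gripper":50,"travel":[0,0,0],"rotation":[0,0,0]}], "newtons": 45}}

```text
t: 21.52
tcp_pos: [0.501, -0.1606, 0.1582]
tool_rot: [0.596, 0.803, -0.001, 0.001]
force: [-0.3, 0.5, -2.2]
finger_gap: 0.645
```

Run:
```python
from seq import *
s,r=st(); im,c=snap("wrist","w2.png")
go([.5515,.149,.15],0,90)
```

```text
t 21.52 tcp [ 501.  -160.6  158.2] F [-0.3  0.5 -2.2] gap 55.1
R [[-0.289, 0.957, 0.001], [0.957, 0.289, -0.003], [-0.004, 0.0, -1.0]] q [-0.52  0.5   1.75 -0.    0.89 -0.81]
t 21.57 tcp [ 500.2 -160.2  156.9] F [-1.   0.4 -1.4] gap 55.0
R [[-0.289, 0.957, -0.001], [0.957, 0.289, -0.002], [-0.002, -0.002, -1.0]] q [-0.52  0.5   1.75 -0.    0.89 -0.81]
tool-frame shift [281.2 138.6   6.2] rot [-0.09  0.1  16.82] shift in final axes [309.2  51.3   6.9]
```

View pics/w2.png

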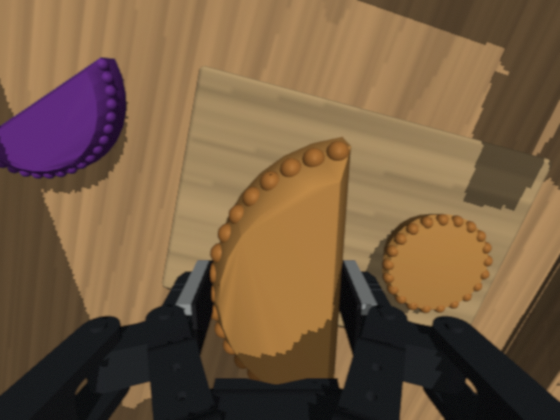

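Run:
```python
from seq import *
s=manip.sense(); r=R.from_quat(s["tool_rot"]); c=manip.calibration("wrist"); im=cv2.imread("pics/w2.png"); hsv=cv2.cvtColor(im,cv2.COLOR_BGR2HSV)
m=cv2.inRange(hsv,(5,120,60),(22,255,255)); 
E=[]
for y in list(range(165,260,10))+[330,340]:
    xs=np.where(m[y,:380]>0)[0]; E.append((xs.max(),y))
print(E)
for z in(.010,.0,-.012,-.02):
    w=plane(c,np.array(E[:10]),s["tcp_pos"][2]-z); t=r.inv().apply(w-s["tcp_pos"]); k=np.polyfit(t[:,0],t[:,1],1); print(z,"edge slope deg",np.degrees(np.arctan(k[0])).round(2),"offset mm",(k[1]*1000).round(1))
    tip=r.inv().apply(plane(c,[(345,138)],s["tcp_pos"][2]-z)-s["tcp_pos"]); print("tip",(tip*1000).round(1))
```

```text
[(np.int64(349), 165), (np.int64(348), 175), (np.int64(347), 185), (np.int64(347), 195), (np.int64(346), 205), (np.int64(345), 215), (np.int64(344), 225), (np.int64(343), 235), (np.int64(343), 245), (np.int64(342), 255), (np.int64(344), 330), (np.int64(348), 340)]
0.01 edge slope deg 0.76 offset mm 31.3
tip [[61.1 29.5  9.9]]
0.0 edge slope deg 0.76 offset mm 29.1
tip [[62.2 27.5 -0.1]]
-0.012 edge slope deg 0.76 offset mm 26.5
tip [[ 63.5  25.1 -12.1]]
-0.02 edge slope deg 0.76 offset mm 24.8
tip [[ 64.3  23.6 -20.1]]
```

Run:
```python
from seq import *
im,c=snap("top","t2.png")
x0,y0,x1,y1=185,180,285,275; S=6
big_=cv2.resize(im[y0:y1,x0:x1],None,fx=S,fy=S,interpolation=cv2.INTER_CUBIC)
def mk(P,col):
    u,v=proj(c,[[MO[0]+P[0],MO[1]+P[1],P[2]]])[0]; cv2.drawMarker(big_,(int((u-x0+.5)*S),int((v-y0+.5)*S)),col,cv2.MARKER_CROSS,10,1)
for P in([.020,.074,.073],[.020,-.074,.073],[.020,0,.073],[-.056,0,.073]): mk(P,(0,0,255))
for P in([.014,0,.073],[-.050,0,.073]): mk(P,(0,255,0))
for P in([-.145,.1,0.015],[-.145,-.1,0.015],[-.091,.1,.06],[-.091,-.1,.06],[-.118,0,.05]): mk(P,(255,0,0))
cv2.imwrite("pics/t2c.png",big_)
```

```text
(no output)
```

View pics/t2c.png

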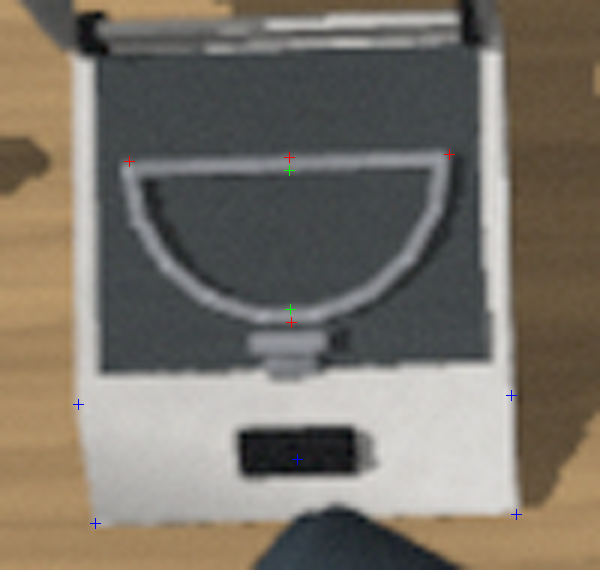

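The overlay fits: the rim corners at (122,163) and (449,153) put the well about 1 mm further to +y with about 0.5° yaw, and the pasty sits straight in the jaws within 1°. Carrying it over.

>>> {"method": "send_rows", "body": {"motion": [{"gripper":50,"travel":[0,0,0],"rotation":[0,0,5.4]},{"gripper":50,"travel":[0,0,0],"rotation":[0,0,5.4]},{"gripper":50,"travel":[0,0,0],"rotation":[0,0,5.4]},{"gripper":50,"travel":[20,3,0],"rotation":[0,0,0]},{"gripper":50,"travel":[36,6,0],"rotation":[0,0,0]},{"gripper":50,"travel":[39,6,0],"rotation":[0,0,0]},{"gripper":50,"travel":[39,6,0],"rotation":[0,0,0]},{"gripper":50,"travel":[39,6,0],"rotation":[0,0,0]},{"gripper":50,"travel":[39,6,0],"rotation":[0,0,0]},{"gripper":50,"travel":[39,6,0],"rotation":[0,0,0]},{"gripper":50,"travel":[36,6,0],"rotation":[0,0,0]},{"gripper":50,"travel":[18,4,0],"rotation":[0,0,0]}]}}

```text
t: 22.62
tcp_pos: [0.5448, 0.1493, 0.154]
tool_rot: [0.702, 0.712, -0.002, -0.002]
force: [0.2, -0.4, -2.2]
finger_gap: 0.644
```

>>> {"method": "send_rows", "body": {"motion": [{"gripper":50,"travel":[0,0,0],"rotation":[0,0,0]},{"gripper":50,"travel":[0,0,0],"rotation":[0,0,0]}]}}

```text
t: 22.78
tcp_pos: [0.5449, 0.1462, 0.1542]
tool_rot: [0.702, 0.712, -0.003, -0.001]
force: [0.4, -0.2, -2.6]
finger_gap: 0.645
```

Run:
```python
from seq import *
go([.553,.1497,.0757],0,90.5)
```

```text
t 22.78 tcp [544.9 146.2 154.2] F [ 0.4 -0.2 -2.6] gap 55.1
R [[-0.014, 1.0, -0.005], [1.0, 0.014, -0.002], [-0.002, -0.005, -1.0]] q [ 0.07  0.55  1.66 -0.    0.94  0.05]
tool-frame shift [ 3.6  8.6 78.4] rot [-0.31  0.12  0.28] shift in final axes [ 3.4  8.2 78.5]
```

Now lowering: fast at first, then slow, with a force check above the floor.

>>> {"method": "send_rows", "body": {"motion": [{"gripper":50,"travel":[3.5,8.4,6],"rotation":[-0.3,0.1,0.3]},{"gripper":50,"travel":[0,0,14],"rotation":[0,0,0]},{"gripper":50,"travel":[0,0,14],"rotation":[0,0,0]},{"gripper":50,"travel":[0,0,14],"rotation":[0,0,0]},{"gripper":50,"travel":[0,0,8],"rotation":[0,0,0]},{"gripper":50,"travel":[0,0,4],"rotation":[0,0,0]},{"gripper":50,"travel":[0,0,0],"rotation":[0,0,0]},{"gripper":50,"travel":[0,0,0],"rotation":[0,0,0]}]}}

```text
t: 23.45
tcp_pos: [0.5549, 0.1483, 0.0958]
tool_rot: [0.705, 0.709, 0.001, 0.001]
force: [0.9, -0.0, -1.5]
finger_gap: 0.644
```

Run:
```python
from seq import *
go([.553,.1497,.0757],0,90.5)
```

```text
t 23.45 tcp [554.9 148.3  95.8] F [ 0.9 -0.  -1.5] gap 55.0
R [[-0.005, 1.0, 0.003], [1.0, 0.005, 0.0], [0.0, 0.003, -1.0]] q [0.07 0.65 1.68 0.   0.82 0.06]
tool-frame shift [ 1.4 -2.  20.1] rot [ 0.2  -0.01 -0.24] shift in final axes [ 1.4 -1.9 20.1]
```

>>> {"method": "send_rows", "body": {"motion": [{"gripper":50,"travel":[1.4,-1.9,0],"rotation":[0.2,0,-0.2]},{"gripper":50,"travel":[0,0,3],"rotation":[0,0,0]},{"gripper":50,"travel":[0,0,3],"rotation":[0,0,0]},{"gripper":50,"travel":[0,0,3],"rotation":[0,0,0]},{"gripper":50,"travel":[0,0,3],"rotation":[0,0,0]},{"gripper":50,"travel":[0,0,2],"rotation":[0,0,0]},{"gripper":50,"travel":[0,0,0],"rotation":[0,0,0]}]}}

```text
t: 24.03
tcp_pos: [0.5523, 0.1503, 0.0813]
tool_rot: [0.704, 0.71, -0.0, -0.0]
force: [-0.5, 0.3, -1.9]
finger_gap: 0.64
```

>>> {"method": "send_rows", "body": {"motion": [{"gripper":50,"travel":[0,0,2],"rotation":[0,0,0]},{"gripper":50,"travel":[0,0,2],"rotation":[0,0,0]},{"gripper":50,"travel":[0,0,0],"rotation":[0,0,0]}]}}

```text
t: 24.28
tcp_pos: [0.5525, 0.1502, 0.0775]
tool_rot: [0.704, 0.71, -0.0, -0.0]
force: [0.0, -0.2, -1.5]
finger_gap: 0.642
```

Run:
```python
from seq import *
go([.553,.1497,.0757],0,90.5)
```

```text
t 24.28 tcp [552.5 150.2  77.5] F [ 0.  -0.2 -1.5] gap 54.8
R [[-0.009, 1.0, -0.001], [1.0, 0.009, 0.0], [0.0, -0.001, -1.0]] q [0.07 0.68 1.69 0.   0.78 0.06]
tool-frame shift [-0.6  0.5  1.8] rot [-0.05 -0.01  0.02] shift in final axes [-0.6  0.5  1.8]
```

>>> {"method": "send_rows", "body": {"motion": [{"gripper":50,"travel":[0,0,1],"rotation":[0,0,0]},{"gripper":50,"travel":[0,0,1],"rotation":[0,0,0]},{"gripper":50,"travel":[0,0,0],"rotation":[0,0,0]}]}}

```text
t: 24.53
tcp_pos: [0.5528, 0.1503, 0.076]
tool_rot: [0.704, 0.71, 0.0, -0.0]
force: [0.4, 0.8, -0.7]
finger_gap: 0.641
```

>>> {"method": "send_rows", "body": {"motion": [{"gripper":50,"travel":[0,0,0.8],"rotation":[0,0,0]},{"gripper":50,"travel":[0,0,0],"rotation":[0,0,0]}]}}

```text
t: 24.7
tcp_pos: [0.5528, 0.1503, 0.0759]
tool_rot: [0.704, 0.71, 0.0, 0.0]
force: [-1.9, 0.5, 4.4]
finger_gap: 0.644
```

>>> {"method": "send_rows", "body": {"motion": [{"gripper":66,"travel":[0,0,0],"rotation":[0,0,0]},{"gripper":66,"travel":[0,0,0],"rotation":[0,0,0]},{"gripper":66,"travel":[0,0,0],"rotation":[0,0,0]},{"gripper":66,"travel":[0,0,0],"rotation":[0,0,0]},{"gripper":66,"travel":[0,0,-2],"rotation":[0,0,0]},{"gripper":66,"travel":[0,0,-4],"rotation":[0,0,0]},{"gripper":66,"travel":[0,0,-8],"rotation":[0,0,0]},{"gripper":66,"travel":[0,0,-15],"rotation":[0,0,0]},{"gripper":66,"travel":[0,0,-25],"rotation":[0,0,0]},{"gripper":66,"travel":[0,0,-30],"rotation":[0,0,0]},{"gripper":66,"travel":[0,0,-30],"rotation":[0,0,0]},{"gripper":66,"travel":[0,0,-30],"rotation":[0,0,0]}]}}

```text
t: 25.7
tcp_pos: [0.5524, 0.1502, 0.2211]
tool_rot: [0.704, 0.71, 0.0, -0.0]
force: [0.9, 0.3, -0.6]
finger_gap: 0.774
```

Run:
```python
from seq import *
s,r=st(); c=manip.calibration("wrist"); im,_=snap("wrist","w3.png")
hsv=cv2.cvtColor(im,cv2.COLOR_BGR2HSV); m=cv2.inRange(hsv,(5,120,60),(22,255,255)); k=big(m); print(cv2.contourArea(k),cv2.boundingRect(k))
h=cv2.convexHull(k).reshape(-1,2); w=plane(c,h,.06+.02); rr=cv2.minAreaRect((w[:,:2]*1000).astype(np.float32)); print(rr)
for P in([-.018+.029,.065],[-.018+.029,-.065],[-.047,0]): cv2.circle(im,tuple(int(v) for v in proj(c,[[MO[0]+P[0],.147+P[1],.085]])[0]),4,(255,0,0),1)
cv2.imwrite("pics/w3a.png",im)
```

```text
t 25.7 tcp [552.4 150.2 221.1] F [ 0.9  0.3 -0.6] gap 66.1
R [[-0.009, 1.0, 0.0], [1.0, 0.009, 0.0], [0.0, 0.0, -1.0]] q [0.07 0.47 1.58 0.   1.09 0.06]
7710.5 (241, 119, 72, 151)
((550.9597778320312, 145.589111328125), (58.58966827392578, 133.25537109375), 0.03737504035234451)
```

View pics/w3a.png

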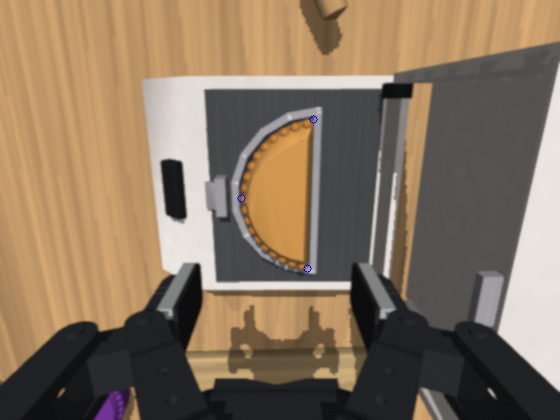

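The pasty lies inside the rim, outline within (241..313, 119..270), and a rect fit puts it at (551.0,145.6) mm, turned ≈0°. The lid is still open. Next I bring the closed fingers round behind the tab.

>>> {"method": "send_rows", "body": {"motion": [{"gripper":0,"travel":[0,0,-30],"rotation":[0,0,0]},{"gripper":0,"travel":[0,0,-30],"rotation":[0,0,0]},{"gripper":0,"travel":[0,0,-30],"rotation":[0,0,0]},{"gripper":0,"travel":[0,0,-30],"rotation":[0,0,0]},{"gripper":0,"travel":[0,38,0],"rotation":[0,0,0]},{"gripper":0,"travel":[0,38,0],"rotation":[0,0,0]},{"gripper":0,"travel":[-4,38,0],"rotation":[0,0,0]},{"gripper":0,"travel":[0,38,0],"rotation":[0,0,0]},{"gripper":0,"travel":[0,36,0],"rotation":[0,0,0]},{"gripper":0,"travel":[0,0,0],"rotation":[0,0,0]}]}}

```text
t: 26.58
tcp_pos: [0.7462, 0.1467, 0.3357]
tool_rot: [0.705, 0.71, 0.001, 0.001]
force: [-0.7, -0.2, -1.7]
finger_gap: -0.004
```

Run:
```python
from seq import *
go([.725,.147,.265],0,90)
pr=None
for th in np.arange(1.62,-.01,-.09):
    P=np.array([MO[0]+.08-.195*np.cos(th)+.037*np.sin(th)+.0145,.147,.075+.195*np.sin(th)+.037*np.cos(th)])
    print(round(th,2),(P*1000).round(1), None if pr is None else "tool y,z %.1f %.1f"%((P-pr)[0]*1000,-(P-pr)[2]*1000)); pr=P
```

```text
t 26.58 tcp [746.2 146.7 335.7] F [-0.7 -0.2 -1.7] gap -0.3
R [[-0.007, 1.0, 0.002], [1.0, 0.007, -0.0], [-0.0, 0.002, -1.0]] q [ 0.05  0.66  0.9  -0.    1.58  0.04]
tool-frame shift [  0.5 -21.4  70.7] rot [0.12 0.01 0.42] shift in final axes [  0.3 -21.2  70.7]
1.62 [710.5 147.  267.9] None
1.53 [693.  147.  271.3] tool y,z -17.5 -3.4
1.44 [675.3 147.  273.2] tool y,z -17.8 -1.8
1.35 [657.4 147.  273.4] tool y,z -17.9 -0.2
1.26 [639.6 147.  272. ] tool y,z -17.8 1.4
1.17 [622. 147. 269.] tool y,z -17.6 3.0
1.08 [604.7 147.  264.4] tool y,z -17.3 4.6
0.99 [587.9 147.  258.3] tool y,z -16.8 6.1
0.9 [571.8 147.  250.7] tool y,z -16.2 7.6
0.81 [556.3 147.  241.7] tool y,z -15.4 9.0
0.72 [541.8 147.  231.4] tool y,z -14.6 10.4
0.63 [528.2 147.  219.8] tool y,z -13.6 11.6
0.54 [515.8 147.  207. ] tool y,z -12.5 12.8
0.45 [504.5 147.  193.1] tool y,z -11.3 13.9
0.36 [494.5 147.  178.3] tool y,z -10.0 14.8
0.27 [485.9 147.  162.7] tool y,z -8.6 15.6
0.18 [478.8 147.  146.3] tool y,z -7.2 16.4
0.09 [473.1 147.  129.4] tool y,z -5.7 16.9
-0.0 [469. 147. 112.] tool y,z -4.1 17.4
```

>>> {"method": "send_rows", "body": {"motion": [{"gripper":0,"travel":[0,0,24],"rotation":[0,0,0]},{"gripper":0,"travel":[0,0,24],"rotation":[0,0,0]},{"gripper":0,"travel":[0,-6,19],"rotation":[0,0,0]},{"gripper":0,"travel":[0,-15,0],"rotation":[0,0,0]},{"gripper":0,"travel":[0,-8,0],"rotation":[0,0,0]},{"gripper":0,"travel":[0,-6,0],"rotation":[0,0,0]},{"gripper":0,"travel":[0,-9,-2],"rotation":[0,0,0]},{"gripper":0,"travel":[0,-9,-2],"rotation":[0,0,0]},{"gripper":0,"travel":[0,-9,-1],"rotation":[0,0,0]},{"gripper":0,"travel":[0,-9,-1],"rotation":[0,0,0]},{"gripper":0,"travel":[0,-9,0],"rotation":[0,0,0]},{"gripper":0,"travel":[0,-9,0],"rotation":[0,0,0]}]}}

```text
t: 27.58
tcp_pos: [0.6513, 0.1471, 0.2791]
tool_rot: [0.704, 0.71, 0.001, 0.001]
force: [1.4, 0.1, 0.3]
finger_gap: 0.002
```

Run:
```python
from seq import *
go([.6396,.147,.272],0,90)
```

```text
t 27.58 tcp [651.3 147.1 279.1] F [1.4 0.1 0.3] gap 0.2
R [[-0.009, 1.0, 0.002], [1.0, 0.009, 0.0], [0.0, 0.002, -1.0]] q [0.06 0.54 1.26 0.   1.33 0.05]
tool-frame shift [ -0.  -11.7   7.1] rot [ 0.11 -0.01  0.52] shift in final axes [ -0.1 -11.7   7.1]
```

>>> {"method": "send_rows", "body": {"motion": [{"gripper":0,"travel":[0,-9,3],"rotation":[0,0,0]},{"gripper":0,"travel":[0,-10,4],"rotation":[0,0,0]},{"gripper":0,"travel":[0,-10,3],"rotation":[0,0,0]},{"gripper":0,"travel":[0,-9,2.5],"rotation":[0,0,0]},{"gripper":0,"travel":[0,-8.5,2.5],"rotation":[0,0,0]},{"gripper":0,"travel":[0,-8.5,3],"rotation":[0,0,0]},{"gripper":0,"travel":[0,-8.5,3],"rotation":[0,0,0]},{"gripper":0,"travel":[0,-8,4],"rotation":[0,0,0]},{"gripper":0,"travel":[0,-8,4],"rotation":[0,0,0]},{"gripper":0,"travel":[0,-7.5,4.5],"rotation":[0,0,0]},{"gripper":0,"travel":[0,-7.5,4.5],"rotation":[0,0,0]}]}}

```text
t: 28.5
tcp_pos: [0.5565, 0.1463, 0.2398]
tool_rot: [0.704, 0.71, 0.0, -0.0]
force: [-0.5, -0.1, 2.6]
finger_gap: -0.003
```

Run:
```python
from seq import *
go([.5418,.147,.2314],0,90)
```

```text
t 28.5 tcp [556.5 146.3 239.8] F [-0.5 -0.1  2.6] gap -0.3
R [[-0.009, 1.0, -0.0], [1.0, 0.009, 0.0], [0.0, -0.0, -1.0]] q [0.06 0.45 1.55 0.   1.14 0.05]
tool-frame shift [  0.8 -14.7   8.4] rot [-0.   -0.02  0.52] shift in final axes [  0.7 -14.7   8.4]
```

On the predicted arc at θ≈0.8. Continuing down.

>>> {"method": "send_rows", "body": {"motion": [{"gripper":0,"travel":[0,-7.5,4.5],"rotation":[0,0,0]},{"gripper":0,"travel":[0,-7.5,5],"rotation":[0,0,0]},{"gripper":0,"travel":[0,-7,5.5],"rotation":[0,0,0]},{"gripper":0,"travel":[0,-7,6],"rotation":[0,0,0]},{"gripper":0,"travel":[0,-6,6.5],"rotation":[0,0,0]},{"gripper":0,"travel":[0,-6,6.5],"rotation":[0,0,0]},{"gripper":0,"travel":[0,-6,7],"rotation":[0,0,0]},{"gripper":0,"travel":[0,-5.5,7],"rotation":[0,0,0]},{"gripper":0,"travel":[0,-5,7],"rotation":[0,0,0]},{"gripper":0,"travel":[0,-5,7],"rotation":[0,0,0]}]}}

```text
t: 29.33
tcp_pos: [0.494, 0.1457, 0.1773]
tool_rot: [0.704, 0.71, -0.0, -0.0]
force: [0.7, 0.3, 2.0]
finger_gap: 0.001
```

Run:
```python
from seq import *
go([.4859,.147,.1627],0,90)
```

```text
t 29.33 tcp [494.  145.7 177.3] F [0.7 0.3 2. ] gap 0.1
R [[-0.009, 1.0, -0.001], [1.0, 0.009, 0.0], [0.0, -0.001, -1.0]] q [0.07 0.46 1.76 0.   0.92 0.06]
tool-frame shift [ 1.4 -8.1 14.6] rot [-0.04 -0.01  0.52] shift in final axes [ 1.3 -8.1 14.6]
```

>>> {"method": "send_rows", "body": {"motion": [{"gripper":0,"travel":[0,-3,5],"rotation":[0,0,0]},{"gripper":0,"travel":[0,-3,5],"rotation":[0,0,0]},{"gripper":0,"travel":[0,-3,5],"rotation":[0,0,0]},{"gripper":0,"travel":[0,-2.5,5],"rotation":[0,0,0]},{"gripper":0,"travel":[0,-2,5],"rotation":[0,0,0]},{"gripper":0,"travel":[0,-2,5],"rotation":[0,0,0]},{"gripper":0,"travel":[0,-2,5],"rotation":[0,0,0]},{"gripper":0,"travel":[0,-2,5],"rotation":[0,0,0]},{"gripper":0,"travel":[0,-1,4],"rotation":[0,0,0]}]}}

```text
t: 30.08
tcp_pos: [0.4736, 0.1455, 0.1335]
tool_rot: [0.704, 0.71, -0.0, -0.0]
force: [-1.8, -0.5, 2.1]
finger_gap: 0.0
```

>>> {"method": "send_rows", "body": {"motion": [{"gripper":0,"travel":[0,-1,2],"rotation":[0,0,0]},{"gripper":0,"travel":[0,0,2],"rotation":[0,0,0]},{"gripper":0,"travel":[0,0,2],"rotation":[0,0,0]}]}}

```text
t: 30.33
tcp_pos: [0.4729, 0.1456, 0.1279]
tool_rot: [0.704, 0.71, -0.0, -0.0]
force: [-1.1, -0.4, 2.7]
finger_gap: 0.0
```

>>> {"method": "send_rows", "body": {"motion": [{"gripper":0,"travel":[0,0,1.5],"rotation":[0,0,0]},{"gripper":0,"travel":[0,0,1.5],"rotation":[0,0,0]}]}}

```text
t: 30.5
tcp_pos: [0.4726, 0.1456, 0.1256]
tool_rot: [0.704, 0.71, -0.001, -0.001]
force: [-5.2, 0.0, 14.2]
finger_gap: 0.002
```

>>> {"method": "send_rows", "body": {"motion": [{"gripper":0,"travel":[0,-0.3,1],"rotation":[0,0,0]},{"gripper":0,"travel":[0,-0.3,1],"rotation":[0,0,0]},{"gripper":0,"travel":[0,0,0],"rotation":[0,0,0]}]}}

```text
t: 30.75
tcp_pos: [0.4722, 0.1456, 0.1242]
tool_rot: [0.704, 0.71, -0.0, -0.0]
force: [-4.0, -1.3, 12.2]
finger_gap: -0.001
```

>>> {"method": "send_rows", "body": {"motion": [{"gripper":0,"travel":[0,-0.3,1],"rotation":[0,0,0]},{"gripper":0,"travel":[0,-0.3,1],"rotation":[0,0,0]},{"gripper":0,"travel":[0,0,0],"rotation":[0,0,0]}]}}

```text
t: 31.0
tcp_pos: [0.4718, 0.1456, 0.1229]
tool_rot: [0.704, 0.71, 0.0, 0.0]
force: [-4.2, -0.8, 16.4]
finger_gap: 0.002
```

>>> {"method": "send_rows", "body": {"motion": [{"gripper":0,"travel":[0,-0.3,1],"rotation":[0,0,0]},{"gripper":0,"travel":[0,-0.3,1],"rotation":[0,0,0]},{"gripper":0,"travel":[0,0,0],"rotation":[0,0,0]}]}}

```text
t: 31.25
tcp_pos: [0.4711, 0.1456, 0.12]
tool_rot: [0.704, 0.71, 0.0, -0.0]
force: [-2.7, -1.3, 6.9]
finger_gap: -0.0
```

>>> {"method": "send_rows", "body": {"motion": [{"gripper":0,"travel":[0,-0.3,1],"rotation":[0,0,0]},{"gripper":0,"travel":[0,-0.3,1],"rotation":[0,0,0]},{"gripper":0,"travel":[0,0,0],"rotation":[0,0,0]}]}}

```text
t: 31.5
tcp_pos: [0.4704, 0.1456, 0.1173]
tool_rot: [0.704, 0.71, -0.0, -0.0]
force: [-2.2, -0.0, 4.7]
finger_gap: 0.0
```

>>> {"method": "send_rows", "body": {"motion": [{"gripper":0,"travel":[0,-0.3,1],"rotation":[0,0,0]},{"gripper":0,"travel":[0,-0.3,1],"rotation":[0,0,0]},{"gripper":0,"travel":[0,0,0],"rotation":[0,0,0]}]}}

```text
t: 31.75
tcp_pos: [0.4703, 0.1456, 0.1148]
tool_rot: [0.704, 0.71, 0.0, -0.0]
force: [-0.5, 0.4, 1.0]
finger_gap: -0.0
```

>>> {"method": "send_rows", "body": {"motion": [{"gripper":0,"travel":[0,-0.3,1],"rotation":[0,0,0]},{"gripper":0,"travel":[0,0,1],"rotation":[0,0,0]},{"gripper":0,"travel":[0,0,0],"rotation":[0,0,0]}]}}

```text
t: 32.0
tcp_pos: [0.4706, 0.1455, 0.1128]
tool_rot: [0.704, 0.71, 0.0, 0.0]
force: [-1.4, -0.3, 0.8]
finger_gap: -0.0
```

>>> {"method": "send_rows", "body": {"motion": [{"gripper":0,"travel":[0,0,1],"rotation":[0,0,0]},{"gripper":0,"travel":[0,0,1],"rotation":[0,0,0]},{"gripper":0,"travel":[0,0,0],"rotation":[0,0,0]}]}}

```text
t: 32.25
tcp_pos: [0.4705, 0.1455, 0.112]
tool_rot: [0.704, 0.71, 0.001, 0.0]
force: [-1.5, -1.2, 8.0]
finger_gap: 0.001
```

>>> {"method": "send_rows", "body": {"motion": [{"gripper":0,"travel":[0,0,0.7],"rotation":[0,0,0]},{"gripper":0,"travel":[0,0,0.7],"rotation":[0,0,0]},{"gripper":0,"travel":[0,0,0],"rotation":[0,0,0]}]}}

```text
t: 32.5
tcp_pos: [0.4705, 0.1456, 0.1118]
tool_rot: [0.704, 0.71, 0.001, 0.001]
force: [-4.0, -0.4, 19.1]
finger_gap: -0.0
```

Firm stop at z ≈ 0.112, which is the shut height; the resistance peaked and dropped on the way, so the catch snapped. I'll lift off slowly and check with the cameras numerically, since my picture views are used up.

>>> {"method": "send_rows", "body": {"motion": [{"gripper":0,"travel":[0,0,-1],"rotation":[0,0,0]},{"gripper":0,"travel":[0,0,-2],"rotation":[0,0,0]},{"gripper":0,"travel":[0,0,-3],"rotation":[0,0,0]},{"gripper":0,"travel":[0,0,-6],"rotation":[0,0,0]},{"gripper":0,"travel":[0,0,-12],"rotation":[0,0,0]},{"gripper":0,"travel":[0,0,-25],"rotation":[0,0,0]},{"gripper":0,"travel":[-20,0,-35],"rotation":[0,0,0]},{"gripper":0,"travel":[-40,0,-10],"rotation":[0,0,0]},{"gripper":0,"travel":[-40,0,0],"rotation":[0,0,0]},{"gripper":0,"travel":[-40,0,0],"rotation":[0,0,0]},{"gripper":0,"travel":[-40,0,0],"rotation":[0,0,0]},{"gripper":0,"travel":[-40,0,0],"rotation":[0,0,0]}]}}

```text
t: 33.5
tcp_pos: [0.4717, -0.0762, 0.2041]
tool_rot: [0.704, 0.71, 0.0, 0.0]
force: [0.6, -0.1, 0.8]
finger_gap: -0.001
```

>>> {"method": "send_rows", "body": {"motion": [{"gripper":0,"travel":[-40,0,0],"rotation":[0,0,0]},{"gripper":0,"travel":[-40,0,0],"rotation":[0,0,0]},{"gripper":0,"travel":[0,0,0],"rotation":[0,0,0]}]}}

```text
t: 33.75
tcp_pos: [0.4745, -0.1623, 0.2042]
tool_rot: [0.706, 0.708, -0.0, 0.003]
force: [1.8, 0.4, 0.7]
finger_gap: 0.003
```

Run:
```python
from seq import *
s,r=st()
for n in("top","side"):
    im,c=snap(n,n+"_end.png"); a=cv2.cvtColor(cv2.imread(f"pics/{n}0.png"),cv2.COLOR_BGR2GRAY).astype(float); b=cv2.cvtColor(im,cv2.COLOR_BGR2GRAY).astype(float)
    for nm,P,w in(("tab",[-.11,0,.112],14),("lid front edge",[-.085,.05,.112],12),("bar",[-.118,.028,.05],6)):
        u,v=proj(c,[[MO[0]+P[0],MO[1]+P[1],P[2]]])[0].astype(int); d=np.abs(a-b)[v-w:v+w,u-w:u+w]; print(n,nm,"meandiff",d.mean().round(1),"max",d.max())
        t=cv2.phaseCorrelate(a[v-w-6:v+w+6,u-w-6:u+w+6].copy(),b[v-w-6:v+w+6,u-w-6:u+w+6].copy()); print("   shift px",np.round(t[0],2))
    if n=="top":
        for nm,q in(("pie",(346,187)),("mug",(278,150)),("pin",(140,225))):
            x,y=q; k=26; t=cv2.phaseCorrelate(a[y-k:y+k,x-k:x+k].copy(),b[y-k:y+k,x-k:x+k].copy()); print(nm,np.round(t[0],2))
```

```text
t 33.75 tcp [ 474.5 -162.3  204.2] F [1.8 0.4 0.7] gap 0.2
R [[-0.003, 1.0, 0.004], [1.0, 0.003, -0.005], [-0.005, 0.004, -1.0]] q [-0.55  0.4   1.77 -0.    0.97 -0.55]
top tab meandiff 7.8 max 23.0
   shift px [ 0.06 -0.04]
top lid front edge meandiff 13.5 max 23.0
   shift px [ 0.04 -0.11]
top bar meandiff 4.0 max 23.0
   shift px [-0.05  0.16]
pie [ 0.63 -0.15]
mug [-0.1   0.05]
pin [0.04 0.07]
side tab meandiff 6.0 max 18.0
   shift px [ 0.03 -0.01]
side lid front edge meandiff 7.2 max 16.0
   shift px [-0.08 -0.03]
side bar meandiff 6.5 max 16.0
   shift px [ 0.1  -0.03]
```

```bash
python3 -c "
from station import manip
print(manip.sign_off())"
```

```text
the job is handed in; nothing more can be done
None
```

The job is handed in at about 34 s of the 72 s allowed. The sign-off gave no verdict.

I pressed the release bar with the tool tilted 42°, eased the lid open to its stop and held it there. I then moved the pasty from the board into the well, straight side towards the hinge, and pushed the lid down by its tab.

**Lid shut:** closing resistance peaked around 16 N, a little over the stated 15 N. It then dropped to about 1 N before a firm stop at the shut height, which I take as the catch snapping.

**Last camera check:** the lid, tab and release bar are within 0.2 px of where they were in the starting pictures. The mug and rolling pin are within 0.1 px. The pie read 0.6 px (roughly 1–2 mm), possibly because the arm or its shadow was in that patch.

**Pasty:** checked before the lid came down, it lay inside the rim about 2 mm from the estimated well centre and turned by about 0°. I could not see it again once the lid was shut.

**Not checked by eye:** my 12 picture views were used up, so the final check used numbers only.

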